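Make up the roofing kit and the levelling kit on their shadow trays

TASK

Make up the two kits from the stock on the shelf. The grey tray gets the nail tin (plain silver lid with a nail pictured on it), the orange tape measure and the red-topped peg; the blue tray gets the yellow spirit level and the green-topped peg. Set each thing down, without dropping it, centred and lined up on its own dark silhouette, with the tin, tape and level standing upright and the pegs, tape and level either way round, and leave the blue-lidded tin, the hammer and the jar where they are.

Things in the scene. Friction and masses are not known exactly. Their poses are not given: they have to be found in the camera images.
- nail_tin: Closed silver tin of roofing nails, an upright cylinder 56 mm across and 48 mm high, plain silver lid with a black nail picture on top. Origin: centre of its underside; z up. 0.2 to 0.4 kg. Place: grey tray, round silhouette.
- tape: Tape measure, an orange block with a black band over the middle and a small yellow button on top, 62 mm long (its x), 34 mm wide (its y), 60 mm high, standing. Origin: centre of its underside; z up. Grip it across the 34 mm. 0.17 to 0.32 kg. Place: grey tray, short rectangular silhouette, long side along the silhouette, either way round.
- peg_red: Square wooden peg lying on the shelf, 24 mm by 24 mm and 129 mm long along its x, top end (-x) painted red, other end (+x) pointed over its last 20 mm. Origin: its middle, halfway along and on its centre line, 12 mm above what it lies on. About 60 g. Place: grey tray, long silhouette with the red end, either way round and on any face.
- peg_green: As the red-topped peg, but the top end (-x) is painted green. Same size and origin. Place: blue tray, the shorter silhouette with the green end, either way round and on any face.
- level: Small spirit level in yellow aluminium, black ends, vial on top; 180 mm long (its x), 22 mm wide (its y), 44 mm high, standing on its edge. Origin: centre of its underside; z up. Grip it across the 22 mm at its middle. 0.15 to 0.3 kg. Place: blue tray, longest silhouette, either way round.
- tray_grey: Fixed grey tray, 240 (x) by 190 mm (y), floor 4 mm and rim top 12 mm above the shelf, rim 4 mm thick. Origin: centre of its underside. Flat dark silhouettes painted on the floor (no recesses), centres in its own frame, mm: nail tin (-55, +40), round, 62 across; tape (+55, +40), 68 along x by 40; red-topped peg (0, -45), 136 along x by 30, -x end red.
- tray_blue: Fixed blue tray of the same size, heights and origin as the grey one. Silhouette centres in its own frame, mm: spirit level (0, +40), 186 along x by 28; green-topped peg (0, -45), 136 along x by 30, -x end green. No recesses or dividers.
- screw_tin: Bystander, not to be moved: tin of the same shape and size as the nail tin (56 mm across, 48 mm high) but with a blue lid. It stands among the stock next to the nail tin and the tape. Origin: centre of its underside.
- hammer: Bystander, not to be moved: hammer with a pale wooden handle and steel head, about 300 mm long, lying across the shelf beyond the stock.
- jar: Bystander, not to be moved: amber glass jar with a black cap, 64 mm across, 90 mm high. Origin: centre of its underside.
Not all that is in view belongs to the job. There is more than one size of the tape; the job needs the middle-sized.

How it is judged (in metres and radians):
At the end, for the whole second after the job is handed in: Each thing rests, released and still, on its own tray's floor, its centre within 15 mm of its silhouette's along each tray axis; tape, pegs and level within 15 degrees of the silhouette's direction (either way round); tin, tape and level upright within 0.15 rad (x of nail_tin in the frame of tray_grey between -0.07 and -0.04 m and y of nail_tin in the frame of tray_grey between 0.025 and 0.055 m and z of nail_tin in the frame of tray_grey between -0.001 and 0.01 m and angle between each of nail_tin, tape, level's own z axis and vertical below 0.15 rad and linear speed of each of nail_tin, tape, peg_red, level, peg_green below 0.02 m/s and x of tape in the frame of tray_grey between 0.04 and 0.07 m and y of tape in the frame of tray_grey between 0.025 and 0.055 m and z of tape in the frame of tray_grey between -0.001 and 0.01 m and angle between the x axis of each of tape, peg_red and the x axis of tray_grey, either way round below 0.26 rad and x of peg_red in the frame of tray_grey between -0.015 and 0.015 m and y of peg_red in the frame of tray_grey between -0.06 and -0.03 m and z of peg_red in the frame of tray_grey between 0.011 and 0.022 m and x of level in the frame of tray_blue between -0.015 and 0.015 m and y of level in the frame of tray_blue between 0.025 and 0.055 m and z of level in the frame of tray_blue between -0.001 and 0.01 m and angle between the x axis of each of level, peg_green and the x axis of tray_blue, either way round below 0.26 rad and x of peg_green in the frame of tray_blue between -0.015 and 0.015 m and y of peg_green in the frame of tray_blue between -0.06 and -0.03 m and z of peg_green in the frame of tray_blue between 0.011 and 0.022 m); the robot touches nothing.
It fails at once if a bystander (blue-lidded tin, hammer or jar) is moved more than 25 mm (distance of any of screw_tin, hammer, jar from where it was at the start of the episode above 0.025 m).
It fails at once if a stock item is dropped: it moves faster than 0.7 m/s while the fingers do not touch it ((contact force between the fingers and nail_tin below 0.05 N and linear speed of nail_tin above 0.7 m/s) or (contact force between the fingers and tape below 0.05 N and linear speed of tape above 0.7 m/s) or (contact force between the fingers and peg_red below 0.05 N and linear speed of peg_red above 0.7 m/s) or (contact force between the fingers and level below 0.05 N and linear speed of level above 0.7 m/s) or (contact force between the fingers and peg_green below 0.05 N and linear speed of peg_green above 0.7 m/s)).
It also fails if it takes over 120 s, if anything falls off the work surface, if the arm or the gripper's body presses on something with over 40 N, if the wrist force passes 120 N, or if a joint passes its speed limit or range.

ROBOT

A 6-joint arm with a two-finger parallel gripper is mounted at the origin on the work surface. World frame = base frame: x ahead of the robot, y to its left, z up, the work surface at z = 0. Lengths are in m, angles in degrees, forces in N, time in s.
With the tool pointing down it reaches from about 0.4 to 0.825 m from the base axis. Payload 7 kg.
Tool frame: the origin (TCP) lies at the very end of the fingers, on their centre line; the grasp point (between the pads) lies 19 mm behind it; z points along the fingers, y is the line along which they close (so a half turn about z gives the same grasp; the last joint's range is limited). The gripper opens to 88 mm and grips with 3 to 60 N. Pads are 19 mm wide; open, the fingers measure 130 mm over their backs; the gripper's body (78 mm by 193 mm) begins 47 mm behind the grasp point.
Start: joints at [79.59, 20.546, 0.682, 0, -70.136, -16.507], TCP at [0.306, 0.602, 0.227] pointing down, gripper open.
Joint ranges: [-176.03, 176.03], [-82.01, 121.73], [-58.28, 71.71], [-173.87, 95.51], [-174.79, -0.11], [-173.66, 173.66]. Speed limits (degrees/s): [136.94, 136.94, 172.46, 180, 180, 180].

INTERFACE

Orientations are given as [roll, pitch, yaw] about the fixed x, y, z axes, in that order (R = Rz(yaw) Ry(pitch) Rx(roll)).
In Python, from plant import ctrl, cams, workorder gives the robot as it stands.
- The arm moves only by the tool play_rows, never from a script. Its argument "motion" is a list of rows, each an object of numbers: "x", "y", "z": the shift along the tool's x, y, z normalised to -1 to 1, where 1 is 0.025 m; "rx", "ry", "rz": the turn, a rotation vector about the tool's x, y, z normalised to -1 to 1, where 1 is 4 degrees. A call has 1 to 20 rows; each row shifts and turns the commanded pose from where the row before left it, along the tool's axes as they then stand; what a row does not reach is not made up. A row lasts 1/8 s, in which the tool goes at most 62.5 mm and 10.7 degrees, less where a joint would pass 70% of its speed; a pose out of reach is approached as far as the arm can. A call with a number of a shift or a turn outside -1 to 1 is refused whole. A call with a gripper value outside its range is refused whole. "fingers" is the opening, from -1 (shut) to 1 (fully open), set as the call begins (left out, the last holds). The fingers move at their own pace and stop on an object; the grip force is fixed at half the most. Time passes only in rows, so rows that do not move let the fingers close. It gives the time, the measured TCP pose, the force, the opening and the grip force at its end, in the units of the state.
- ctrl.get_obs(): the state, without advancing time (a new reading comes with each control period).
- cams.snapshot(name): name is "scene" or "top" or "wrist"; returns the picture (400x640x3 uint8, blue, green, red); there is no depth.
- cams.get_calibration(name): a dict with "vertical_fov" (degrees; the focal length in pixels is half the picture's height over the tangent of half this angle, whatever the lens; pixels are square), "cx", "cy" (the principal point, pixels), "position" and "rotation" of the camera in the world. Camera axes: x right, y up, looking along -z (the intrinsics and any distortion apply to the point x, -y, -z); pixel columns grow to the right and rows downward; lengths in m; the calibration is good to about 2 mm. A picture is of the moment at which its call begins: read the wrist's pose just before it. get_calibration takes no time and is no camera call; for the wrist camera it gives the pose at the moment of the call.
- workorder.close_job(): hands the job in; it is judged then, once.
The state is a dict: "clock": time; "joint_pos": joint angles; "qvel": joint speeds; "tau": joint torques, N m; "tool_pos": TCP position; "orientation": TCP orientation; "force": force on the tool from outside, world axes, zero at the start; "moment": the same for the moment, N m; "opening": finger opening in m; "gripper_force": force on a finger pad.
Only numpy, scipy, OpenCV 4.12 (cv2) and the standard library are available. Lean on these libraries where they do the work, as an engineer would, in place of code of your own. Each camera call takes 0.05 s, during which the arm holds its last target. There are 200 camera calls.

## Working session

There is one attempt and no reset: what is moved stays moved. The work goes in short steps, Python scripts to look and compute and a tool call to move; the robot and the scene stay as the last step left them, time stands still between calls to the robot, and variables do not carry over. Pictures are saved under pics/ and viewed, at most 14 in all, crops included, and the job is handed in when it is done.

Besides the shell and the picture viewer there is one more tool, called after ">>>" in YAML: its name, and indented under it one key for each argument. play_rows: Moves the arm, as the interface text tells. Its arguments: {"type":"object","properties":{"motion":{"type":"array"},"fingers":{"type":"number"}},"required":["motion"]}

```bash
ls; mkdir -p pics; python3 - <<'E'
from plant import ctrl,cams,workorder
import cv2
print(ctrl.get_obs())
for n in ["top","scene","wrist"]:
    c=cams.get_calibration(n);print(n,c)
    cv2.imwrite(f"pics/{n}0.png",cams.snapshot(n))
E
```

```text
pics
{'clock': 0.0, 'joint_pos': array([ 7.95881598e+01,  2.05908329e+01,  6.31142617e-01, -2.02110891e-02,
       -7.01377098e+01, -1.65083733e+01]), 'qvel': array([ 0.02750295, -0.08886239,  0.07794377,  0.08730305, -0.10703927,
       -0.02990391]), 'tau': array([-1.18738695e-03, -5.82705116e+01,  2.93058211e+01,  6.99716136e+00,
        6.69296103e-03, -1.60646036e-04]), 'tool_pos': array([0.30538534, 0.60137726, 0.22560924]), 'orientation': array([ 1.79901216e+02, -9.46309413e-03, -2.69270884e+01]), 'force': array([-0.09280186, -0.33079306,  0.11368949]), 'moment': array([ 0.0186789 ,  0.03589231, -0.03074875]), 'gripper_force': 0.0, 'opening': 0.08772210253941813}
top {'vertical_fov': 48.28832788847731, 'cx': 323.4634594401505, 'cy': 201.79999088294488, 'position': array([0.48628961, 0.00147546, 0.99263539]), 'rotation': array([  4.76044123,  -1.2090036 , -89.93869594])}
scene {'vertical_fov': 55.35445508849893, 'cx': 315.8270102543741, 'cy': 195.17825152056056, 'position': array([ 1.3515349 , -0.29472686,  0.61874457]), 'rotation': array([56.29247305, -0.53885441, 69.26718254])}
wrist {'vertical_fov': 68.52457405448689, 'cx': 323.39779383181207, 'cy': 197.23193547460158, 'position': array([0.37355622, 0.56697331, 0.38459008]), 'rotation': array([-1.66758085e+01, -1.80920611e-02, -1.16915519e+02])}
```

View pics/top0.png

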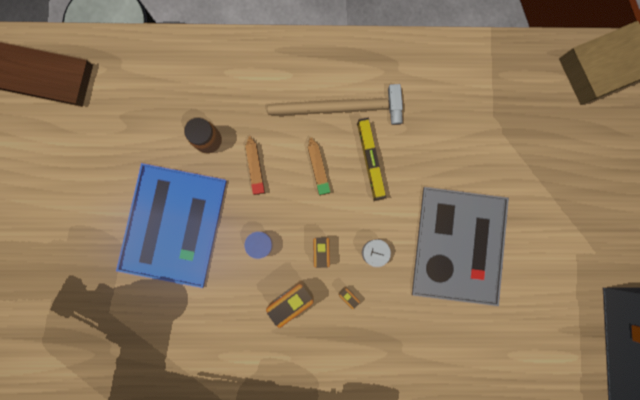

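View pics/scene0.png

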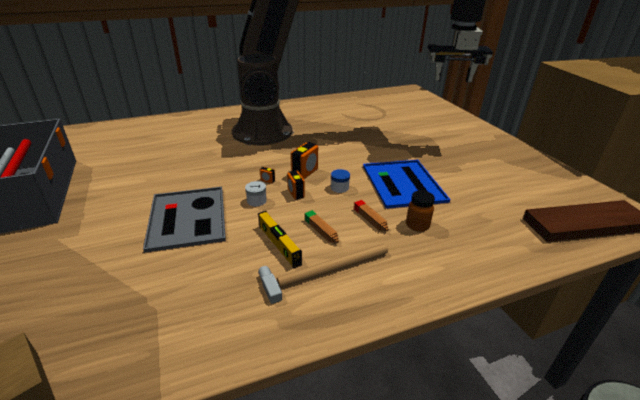

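View pics/wrist0.png

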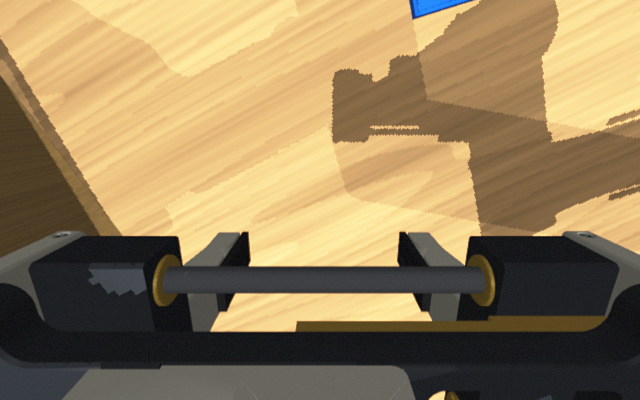

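The top view shows the image's up as +x and its left as +y. Stock pixels: nail tin (377,253), screw tin (258,245), tapes large (290,305), middle (321,252) and small (349,297). Red peg (255,165), green peg (319,165), level (372,158), jar (203,135), hammer at the top. Blue tray (173,225), grey tray (460,245). The wrist camera sees the fingers only.

```bash
cat > h.py <<'E'
import numpy as np, cv2
from scipy.spatial.transform import Rotation as Ro
def cast(cal,px,z):
    px=np.atleast_2d(np.asarray(px,float)); f=200/np.tan(np.radians(cal["vertical_fov"]/2))
    d=np.c_[(px[:,0]-cal["cx"])/f,-(px[:,1]-cal["cy"])/f,-np.ones(len(px))]
    d=Ro.from_euler("xyz",cal["rotation"],degrees=True).apply(d); p=np.array(cal["position"])
    return (p+d*((z-p[2])/d[:,2])[:,None])[:,:2]
def rect(cal,mask,z,box,name):
    """world min-area rect of the largest blob in box (x0,y0,x1,y1)"""
    m=np.zeros_like(mask); x0,y0,x1,y1=box; m[y0:y1,x0:x1]=mask[y0:y1,x0:x1]
    c=max(cv2.findContours(m,cv2.RETR_EXTERNAL,cv2.CHAIN_APPROX_NONE)[0],key=cv2.contourArea)
    w=cast(cal,c[:,0],z); (cx,cy),(a,b),t=cv2.minAreaRect((w*1000).astype(np.float32))
    if a<b: a,b,t=b,a,t+90
    t=(t+90)%180-90
    ys,xs=np.nonzero(cv2.drawContours(np.zeros_like(m),[c],-1,255,-1)); mean=cast(cal,np.c_[xs,ys],z).mean(0)*1000
    print(f"{name:10s} c=({cx:.1f},{cy:.1f}) size {a:.0f}x{b:.0f} long-axis yaw {t:.1f}  centroid {mean.round(1)}")
E
python3 - <<'E'
from h import *
from plant import cams
im=cv2.imread("pics/top0.png"); cal=cams.get_calibration("top")
h,s,v=cv2.split(cv2.cvtColor(im,cv2.COLOR_BGR2HSV))
M=lambda c:(c*255).astype(np.uint8)
blue=M((h>100)&(h<130)&(s>120)); dark=M(v<70); silver=M((s<60)&(v>110)); grey=M((s<60)&(v>40))
yel=M((h>22)&(h<35)&(s>150)&(v>90)); grn=M((h>45)&(h<85)&(s>100)); red=M(((h<5)|(h>174))&(s>170)&(v>110))
rect(cal,blue|dark|grn,.012,(110,155,235,292),"bluetray")
rect(cal,M((s<70))|red|dark,.012,(405,180,515,312),"greytray")
rect(cal,dark,.004,(140,175,172,270),"silLevel"); rect(cal,dark|grn,.004,(175,195,210,268),"silG")
rect(cal,dark,.004,(430,198,458,240),"silTape"); rect(cal,dark,.004,(420,248,458,290),"silTin"); rect(cal,dark|red,.004,(465,212,495,285),"silR")
rect(cal,silver,.048,(355,235,400,275),"nailtin"); rect(cal,blue,.048,(238,225,280,265),"screwtin")
rect(cal,yel|dark|grn,.044,(352,112,390,205),"level")
for n,b in dict(tape=(308,230,335,272),pr=(240,130,270,198),pg=(304,130,334,198),big=(258,275,320,335)).items():
    x0,y0,x1,y1=b; print(n,[tuple(np.r_[h[y,x],s[y,x],v[y,x]]) for y,x in [((y0+y1)//2,(x0+x1)//2),((y0+y1)//2,(x0+x1)//2+5),(y0+2,x0+2)]])
cv2.imwrite("pics/crop1.png",cv2.resize(im[110:335,235:400],None,fx=2.6,fy=2.6,interpolation=cv2.INTER_CUBIC))
E
```

```text
bluetray   c=(517.3,312.4) size 237x189 long-axis yaw -11.1  centroid [527. 301.]
greytray   c=(472.5,-321.0) size 241x193 long-axis yaw -7.1  centroid [ 471.1 -320.8]
silLevel   c=(611.1,343.4) size 13x7 long-axis yaw -58.0  centroid [610.3 343.5]
silG       c=(451.4,281.3) size 27x17 long-axis yaw 78.8  centroid [451.5 281.6]
silTape    c=(531.5,-289.3) size 64x37 long-axis yaw -7.2  centroid [ 531.3 -289.2]
silTin     c=(422.7,-275.8) size 57x56 long-axis yaw -1.0  centroid [ 422.3 -275.7]
silR       c=(466.7,-366.7) size 132x28 long-axis yaw -7.1  centroid [ 466.9 -366.8]
nailtin    c=(458.0,-129.4) size 59x57 long-axis yaw 90.0  centroid [ 457.6 -129.8]Traceback (most recent call last):
  File "<stdin>", line 12, in <module>
  File "h.py", line 11, in rect
    c=max(cv2.findContours(m,cv2.RETR_EXTERNAL,cv2.CHAIN_APPROX_NONE)[0],key=cv2.contourArea)
ValueError: max() iterable argument is empty
```

```bash
python3 - <<'E'
from h import *
from plant import cams
im=cv2.imread("pics/top0.png"); cal=cams.get_calibration("top")
hsv=cv2.cvtColor(im,cv2.COLOR_BGR2HSV);h,s,v=cv2.split(hsv)
for x,y in [(155,220),(193,220),(173,225),(258,245),(321,252),(321,264),(316,250),(255,165),(319,165),(300,165),(321,175),(345,250),(290,250)]: print((x,y),hsv[y,x])
cv2.imwrite("pics/crop1.png",cv2.resize(im[110:335,235:400],None,fx=2.6,fy=2.6,interpolation=cv2.INTER_CUBIC))
E
```

```text
(155, 220) [118  43 102]
(193, 220) [118  48 100]
(173, 225) [108 131 175]
(258, 245) [114  86 155]
(321, 252) [ 25 111 117]
(321, 264) [15 85 99]
(316, 250) [ 18 127 129]
(255, 165) [ 15 141 164]
(319, 165) [ 16 145 163]
(300, 165) [ 17  97 174]
(321, 175) [ 15 141 166]
(345, 250) [ 17  98 169]
(290, 250) [ 17  95 172]
```

View pics/crop1.png

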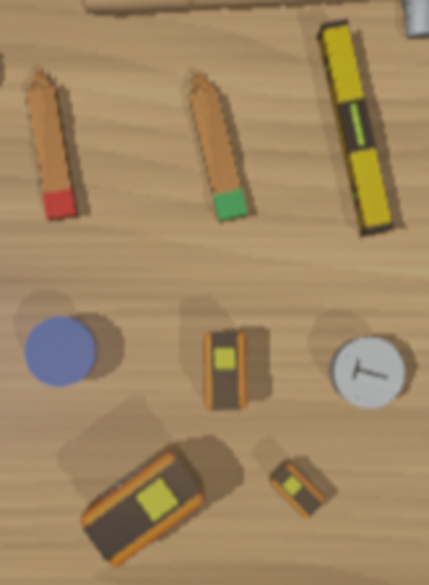

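```bash
cat > m.py <<'E'
from h import *
from plant import cams
import sys
im=cv2.imread(sys.argv[1]); cal=cams.get_calibration("top")
hsv=cv2.cvtColor(im,cv2.COLOR_BGR2HSV);h,s,v=cv2.split(hsv)
M=lambda c:(c*255).astype(np.uint8)
blue=M((h>100)&(h<130)&(s>65)); dark=M((v<115)&(s<65)); grn=M((h>45)&(h<90)&(s>70)); red=M(((h<7)|(h>172))&(s>120)); woodn=M((s>122)&(h<25))
yel=M((h>22)&(h<35)&(s>130))
T=[(blue|dark|grn,.012,(110,155,235,292),"bluetray"),(dark,.004,(140,175,172,270),"silLevel"),(dark|grn,.004,(177,195,210,268),"silG"),
(blue,.048,(238,225,280,265),"screwtin"),(yel|dark|grn,.044,(352,112,390,205),"level"),
(woodn|red,.018,(240,130,270,198),"pegR"),(woodn|grn,.018,(304,130,334,198),"pegG"),(red,.022,(240,170,270,198),"redpaint"),(grn,.022,(304,170,334,198),"grnpaint")]
for t in T:
    try: rect(cal,*t)
    except ValueError: print(t[3],"none")
print("tape",cast(cal,np.array([[225,370.5],[225,332],[225,409]])/2.6+[235,110],.06)*1000)
print("level",cast(cal,np.array([[355.5,127.5],[333.5,23.5],[377,231.5]])/2.6+[235,110],.044)*1000)
print("hammerhead/jar",cast(cal,[[396,123],[396,85]],.02)*1000,cast(cal,[[199,130]],.09)*1000,cast(cal,[[290,303]],.09)*1000)
E
python3 m.py pics/top0.png
```

```text
bluetray   c=(514.7,310.4) size 243x196 long-axis yaw -11.0  centroid [515.1 311.4]
silLevel   c=(524.4,353.1) size 182x25 long-axis yaw -10.9  centroid [523.4 353.3]
silG       c=(507.7,269.5) size 133x29 long-axis yaw -11.2  centroid [506.6 269.7]
screwtin   c=(473.6,120.2) size 53x50 long-axis yaw -89.9  centroid [474.1 119.8]
level      c=(608.9,-131.8) size 65x26 long-axis yaw 11.9  centroid [ 609.1 -133. ]
pegR       c=(648.7,135.2) size 130x28 long-axis yaw 10.8  centroid [643.5 133.4]
pegG       c=(648.2,-5.9) size 127x26 long-axis yaw 14.1  centroid [644.8  -6.7]
redpaint   c=(597.0,125.1) size 24x22 long-axis yaw -89.2  centroid [596.8 125. ]
grnpaint   c=(596.5,-18.4) size 25x21 long-axis yaw -76.0  centroid [596.7 -18.7]
tape [[458.25927955 -14.23584911]
 [488.93219673 -14.1920465 ]
 [427.75384449 -14.27941254]]
level [[ 658.13954471 -122.45312735]
 [ 745.91928552 -104.72834906]
 [ 571.60274824 -139.51378476]]
hammerhead/jar [[ 743.98917812 -180.45082788]
 [ 830.8644829  -181.53424426]] [[708.1725424  237.34800987]] [[359.24967692  48.88821187]]
```

The crop shows the middle tape upright and straight along x, with its top centred at crop (225,370), and the nail tin with its nail picture at (369,373). The red peg's tip is at (39,68) and the green peg's at (199,72). The level runs from (333,23) to (377,231). The measured sizes match, so I'll plan the moves.

```bash
cat > p.py <<'E'
import sys, numpy as np, math
from plant import ctrl
# usage: p.py x y z yaw (mm, deg): one row to repeat n times
o=ctrl.get_obs(); p=np.array(o["tool_pos"])*1000; rpy=o["orientation"]
X=[float(a) for a in sys.argv[1:5]]
yaw=rpy[2]; d=np.array(X[:3])-p; dy=(X[3]-yaw+180)%360-180
n=max(1,math.ceil(max(np.linalg.norm(d[:2])/24.5,abs(d[2])/24.5,abs(dy)/3.9)))
if len(sys.argv)>5: n=max(n,int(sys.argv[5]))
A=np.zeros((2,2))
for k in range(n):
    a=math.radians(yaw+dy*k/n); c,s=math.cos(a),math.sin(a); A+=np.array([[c,s],[s,-c]])
s=np.linalg.solve(A,d[:2])
print("at",p.round(1),np.round(rpy,2),"t %.2f open %.1f grip %.1f F"%(o["clock"],o["opening"]*1000,o["gripper_force"]),np.round(o["force"],1),"j",np.round(o["joint_pos"],0))
print("n=%d x %.3f y %.3f z %.3f rz %.3f"%(n,s[0]/25,s[1]/25,-d[2]/n/25,-dy/n/4))
E
python3 p.py 639 133.5 130 10.8
```

```text
at [305.5 601.5 225.8] [ 1.7993e+02 -1.0000e-02 -2.6920e+01] t 0.15 open 87.7 grip 0.0 F [-0.3  0.8  0.6] j [ 80.  21.   1.  -0. -70. -17.]
n=24 x 0.681 y 0.698 z 0.160 rz -0.393
```

>>> play_rows:
  motion:
    - {"x": 0.68, "y": 0.7, "z": 0.1, "rz": -0.39}
    - {"x": 0.68, "y": 0.7, "z": 0.1, "rz": -0.39}
    - {"x": 0.68, "y": 0.7, "z": 0.1, "rz": -0.39}
    - {"x": 0.68, "y": 0.7, "z": 0.1, "rz": -0.39}
    - {"x": 0.68, "y": 0.7, "z": 0.1, "rz": -0.39}
    - {"x": 0.68, "y": 0.7, "z": 0.1, "rz": -0.39}
    - {"x": 0.68, "y": 0.7, "z": 0.1, "rz": -0.39}
    - {"x": 0.68, "y": 0.7, "z": 0.1, "rz": -0.39}
    - {"x": 0.68, "y": 0.7, "z": 0.1, "rz": -0.39}
    - {"x": 0.68, "y": 0.7, "z": 0.1, "rz": -0.39}
    - {"x": 0.68, "y": 0.7, "z": 0.1, "rz": -0.39}
    - {"x": 0.68, "y": 0.7, "z": 0.1, "rz": -0.39}
    - {"x": 0.68, "y": 0.7, "z": 0.1, "rz": -0.39}
    - {"x": 0.68, "y": 0.7, "z": 0.1, "rz": -0.39}
    - {"x": 0.68, "y": 0.7, "z": 0.1, "rz": -0.39}
    - {"x": 0.68, "y": 0.7, "z": 0.1, "rz": -0.39}
    - {"x": 0.68, "y": 0.7, "z": 0.1, "rz": -0.39}
    - {"x": 0.68, "y": 0.7, "z": 0.1, "rz": -0.39}
    - {"x": 0.68, "y": 0.7, "z": 0.1, "rz": -0.39}
  fingers: 0.3

```text
$.motion[0]: bad value
```

```bash
python3 p.py 639 133.5 130 10.8
```

```text
at [305.5 601.5 225.8] [ 1.7993e+02 -1.0000e-02 -2.6920e+01] t 0.15 open 87.7 grip 0.0 F [-0.3  0.8  0.6] j [ 80.  21.   1.  -0. -70. -17.]
n=24 x 0.681 y 0.698 z 0.160 rz -0.393
```

>>> play_rows:
  motion:
    - {"x": 0.68, "y": 0.7, "z": 0.1, "rx": 0, "ry": 0, "rz": -0.39}
    - {"x": 0.68, "y": 0.7, "z": 0.1, "rx": 0, "ry": 0, "rz": -0.39}
  fingers: 0.3

```text
clock: 0.4
tool_pos: [0.3206, 0.5548, 0.2209]
orientation: [179.9, -0.0, -23.7]
force: [-0.7, -0.4, 0.8]
opening: 0.0732
gripper_force: 0.0
```

>>> play_rows:
  motion:
    - {"x": 0.68, "y": 0.7, "z": 0.1, "rx": 0, "ry": 0, "rz": -0.39}
    - {"x": 0.68, "y": 0.7, "z": 0.1, "rx": 0, "ry": 0, "rz": -0.39}
    - {"x": 0.68, "y": 0.7, "z": 0.1, "rx": 0, "ry": 0, "rz": -0.39}
    - {"x": 0.68, "y": 0.7, "z": 0.1, "rx": 0, "ry": 0, "rz": -0.39}
    - {"x": 0.68, "y": 0.7, "z": 0.1, "rx": 0, "ry": 0, "rz": -0.39}
    - {"x": 0.68, "y": 0.7, "z": 0.1, "rx": 0, "ry": 0, "rz": -0.39}
    - {"x": 0.68, "y": 0.7, "z": 0.1, "rx": 0, "ry": 0, "rz": -0.39}
    - {"x": 0.68, "y": 0.7, "z": 0.1, "rx": 0, "ry": 0, "rz": -0.39}
    - {"x": 0.68, "y": 0.7, "z": 0.1, "rx": 0, "ry": 0, "rz": -0.39}
    - {"x": 0.68, "y": 0.7, "z": 0.1, "rx": 0, "ry": 0, "rz": -0.39}
    - {"x": 0.68, "y": 0.7, "z": 0.1, "rx": 0, "ry": 0, "rz": -0.39}
    - {"x": 0.68, "y": 0.7, "z": 0.1, "rx": 0, "ry": 0, "rz": -0.39}
    - {"x": 0.68, "y": 0.7, "z": 0.1, "rx": 0, "ry": 0, "rz": -0.39}
    - {"x": 0.68, "y": 0.7, "z": 0.1, "rx": 0, "ry": 0, "rz": -0.39}
    - {"x": 0.68, "y": 0.7, "z": 0.1, "rx": 0, "ry": 0, "rz": -0.39}
    - {"x": 0.68, "y": 0.7, "z": 0.1, "rx": 0, "ry": 0, "rz": -0.39}
    - {"x": 0.68, "y": 0.7, "z": 0.1, "rx": 0, "ry": 0, "rz": -0.39}
    - {"x": 0.68, "y": 0.7, "z": 0.1, "rx": 0, "ry": 0, "rz": -0.39}
    - {"x": 0.68, "y": 0.7, "z": 0.1, "rx": 0, "ry": 0, "rz": -0.39}
    - {"x": 0.68, "y": 0.7, "z": 0.1, "rx": 0, "ry": 0, "rz": -0.39}
  fingers: 0.0

```text
clock: 2.9
tool_pos: [0.5988, 0.1609, 0.1712]
orientation: [180.0, 0.0, 7.5]
force: [-0.0, -0.5, 0.5]
opening: 0.0439
gripper_force: 0.0
```

```bash
python3 p.py 639 133.5 60 10.8
```

```text
at [598.8 160.9 171.2] [1.7999e+02 3.0000e-02 7.4500e+00] t 2.90 open 43.9 grip 0.0 F [-0.  -0.5  0.5] j [ 33.  18. -11.  -0. -61.  64.]
n=5 x 0.284 y 0.266 z 0.890 rz -0.167
```

>>> play_rows:
  motion:
    - {"x": 0.28, "y": 0.27, "z": 0.89, "rx": 0, "ry": 0, "rz": -0.17}
    - {"x": 0.28, "y": 0.27, "z": 0.89, "rx": 0, "ry": 0, "rz": -0.17}
    - {"x": 0.28, "y": 0.27, "z": 0.89, "rx": 0, "ry": 0, "rz": -0.17}
    - {"x": 0.28, "y": 0.27, "z": 0.89, "rx": 0, "ry": 0, "rz": -0.17}
    - {"x": 0.28, "y": 0.27, "z": 0.89, "rx": 0, "ry": 0, "rz": -0.17}
    - {"x": 0, "y": 0, "z": 0, "rx": 0, "ry": 0, "rz": 0}
  fingers: 0.2

```text
clock: 3.65
tool_pos: [0.637, 0.1326, 0.0581]
orientation: [179.9, 0.2, 10.7]
force: [-0.2, -0.4, -0.0]
opening: 0.0526
gripper_force: 0.0
```

```bash
python3 p.py 639 133.5 10 10.8 4; python3 -c "
from plant import cams;import cv2
cv2.imwrite('pics/w1.png',cams.snapshot('wrist'))"
```

```text
at [637.  132.6  58.1] [179.94   0.24  10.74] t 3.65 open 52.6 grip 0.0 F [-0.2 -0.4 -0. ] j [ 29.  27. -14.  -0. -50.  72.]
n=4 x 0.021 y -0.006 z 0.481 rz -0.004
```

View pics/w1.png

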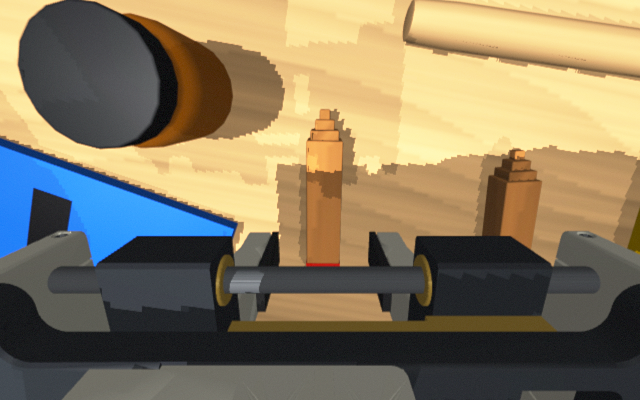

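The peg is centred between the fingers (column 323). Its tip sits under the camera, and the fingers are just ahead of the red end at row 265. The jar is clear at upper left.

>>> play_rows:
  motion:
    - {"x": 0.02, "y": 0, "z": 0.48, "rx": 0, "ry": 0, "rz": 0}
    - {"x": 0.02, "y": 0, "z": 0.48, "rx": 0, "ry": 0, "rz": 0}
    - {"x": 0.02, "y": 0, "z": 0.48, "rx": 0, "ry": 0, "rz": 0}
    - {"x": 0.02, "y": 0, "z": 0.48, "rx": 0, "ry": 0, "rz": 0}

```text
clock: 4.2
tool_pos: [0.64, 0.134, 0.0115]
orientation: [180.0, 0.0, 10.8]
force: [-0.1, 1.2, 0.9]
opening: 0.0527
gripper_force: 0.0
```

>>> play_rows:
  motion:
    - {"x": 0, "y": 0, "z": 0, "rx": 0, "ry": 0, "rz": 0}
    - {"x": 0, "y": 0, "z": 0, "rx": 0, "ry": 0, "rz": 0}
    - {"x": 0, "y": 0, "z": 0, "rx": 0, "ry": 0, "rz": 0}
    - {"x": 0, "y": 0, "z": 0, "rx": 0, "ry": 0, "rz": 0}
    - {"x": 0, "y": 0, "z": 0, "rx": 0, "ry": 0, "rz": 0}
  fingers: -1

```text
clock: 4.82
tool_pos: [0.6405, 0.1341, 0.0128]
orientation: [-180.0, -0.0, 10.8]
force: [-0.1, -0.0, 2.6]
opening: 0.0238
gripper_force: 30.0
```

>>> play_rows:
  motion:
    - {"x": 0, "y": 0, "z": -0.4, "rx": 0, "ry": 0, "rz": 0}
    - {"x": 0, "y": 0, "z": -1, "rx": 0, "ry": 0, "rz": 0}
    - {"x": 0, "y": 0, "z": -1, "rx": 0, "ry": 0, "rz": 0}
    - {"x": 0, "y": 0, "z": -1, "rx": 0, "ry": 0, "rz": 0}
    - {"x": 0, "y": 0, "z": -1, "rx": 0, "ry": 0, "rz": 0}
    - {"x": 0, "y": 0, "z": -1, "rx": 0, "ry": 0, "rz": 0}

```text
clock: 5.58
tool_pos: [0.64, 0.1339, 0.1488]
orientation: [-180.0, -0.0, 10.8]
force: [0.2, 0.2, -0.9]
opening: 0.0235
gripper_force: 30.0
```

```bash
python3 p.py 457 -365.6 90 -7.1
```

```text
at [640.  133.9 148.8] [-1.7999e+02 -2.0000e-02  1.0800e+01] t 5.58 open 23.5 grip 30.0 F [ 0.2  0.2 -0.9] j [ 29.  22.  -8.  -0. -60.  72.]
n=22 x -0.370 y 0.898 z 0.107 rz 0.203
```

>>> play_rows:
  motion:
    - {"x": -0.37, "y": 0.9, "z": 0, "rx": 0, "ry": 0, "rz": 0.2}
    - {"x": -0.37, "y": 0.9, "z": 0, "rx": 0, "ry": 0, "rz": 0.2}
    - {"x": -0.37, "y": 0.9, "z": 0, "rx": 0, "ry": 0, "rz": 0.2}
    - {"x": -0.37, "y": 0.9, "z": 0, "rx": 0, "ry": 0, "rz": 0.2}
    - {"x": -0.37, "y": 0.9, "z": 0, "rx": 0, "ry": 0, "rz": 0.2}
    - {"x": -0.37, "y": 0.9, "z": 0, "rx": 0, "ry": 0, "rz": 0.2}
    - {"x": -0.37, "y": 0.9, "z": 0, "rx": 0, "ry": 0, "rz": 0.2}
    - {"x": -0.37, "y": 0.9, "z": 0, "rx": 0, "ry": 0, "rz": 0.2}
    - {"x": -0.37, "y": 0.9, "z": 0, "rx": 0, "ry": 0, "rz": 0.2}
    - {"x": -0.37, "y": 0.9, "z": 0, "rx": 0, "ry": 0, "rz": 0.2}
    - {"x": -0.37, "y": 0.9, "z": 0, "rx": 0, "ry": 0, "rz": 0.2}
    - {"x": -0.37, "y": 0.9, "z": 0, "rx": 0, "ry": 0, "rz": 0.2}
    - {"x": -0.37, "y": 0.9, "z": 0, "rx": 0, "ry": 0, "rz": 0.2}
    - {"x": -0.37, "y": 0.9, "z": 0, "rx": 0, "ry": 0, "rz": 0.2}
    - {"x": -0.37, "y": 0.9, "z": 0, "rx": 0, "ry": 0, "rz": 0.2}
    - {"x": -0.37, "y": 0.9, "z": 0, "rx": 0, "ry": 0, "rz": 0.2}
    - {"x": -0.37, "y": 0.9, "z": 0, "rx": 0, "ry": 0, "rz": 0.2}
    - {"x": -0.37, "y": 0.9, "z": 0, "rx": 0, "ry": 0, "rz": 0.2}
    - {"x": -0.37, "y": 0.9, "z": 0, "rx": 0, "ry": 0, "rz": 0.2}
    - {"x": -0.37, "y": 0.9, "z": 0, "rx": 0, "ry": 0, "rz": 0.2}

```text
clock: 8.07
tool_pos: [0.4802, -0.3255, 0.1473]
orientation: [180.0, -0.0, -5.3]
force: [-0.6, 0.9, -0.6]
opening: 0.0237
gripper_force: 30.0
```

```bash
python3 p.py 458.4 -365.7 50 -7.1
```

```text
at [ 480.2 -325.5  147.3] [ 1.80e+02 -1.00e-02 -5.25e+00] t 8.07 open 23.7 grip 30.0 F [-0.6  0.9 -0.6] j [-15.  15. -18.   0. -57. 100.]
n=4 x -0.175 y 0.422 z 0.973 rz 0.116
```

>>> play_rows:
  motion:
    - {"x": -0.17, "y": 0.41, "z": 0.96, "rx": 0, "ry": 0, "rz": 0.11}
    - {"x": -0.17, "y": 0.41, "z": 0.96, "rx": 0, "ry": 0, "rz": 0.11}
    - {"x": -0.17, "y": 0.41, "z": 0.96, "rx": 0, "ry": 0, "rz": 0.11}
    - {"x": -0.17, "y": 0.41, "z": 0.96, "rx": 0, "ry": 0, "rz": 0.11}
    - {"x": 0, "y": 0, "z": 0, "rx": 0, "ry": 0, "rz": 0}
    - {"x": 0, "y": 0, "z": 0, "rx": 0, "ry": 0, "rz": 0}

```text
clock: 8.82
tool_pos: [0.4603, -0.3637, 0.0521]
orientation: [180.0, -0.0, -7.0]
force: [0.6, 0.3, 0.1]
opening: 0.0238
gripper_force: 30.0
```

```bash
python3 p.py 458.4 -365.7 18 -7.1 3
```

```text
at [ 460.3 -363.7   52.1] [ 1.7997e+02 -4.0000e-02 -6.9500e+00] t 8.82 open 23.8 grip 30.0 F [0.6 0.3 0.1] j [-19.  22. -23.   0. -45. 102.]
n=3 x -0.022 y 0.030 z 0.455 rz 0.012
```

>>> play_rows:
  motion:
    - {"x": -0.02, "y": 0.03, "z": 0.5, "rx": 0, "ry": 0, "rz": 0.01}
    - {"x": -0.02, "y": 0.03, "z": 0.5, "rx": 0, "ry": 0, "rz": 0.01}
    - {"x": -0.02, "y": 0.03, "z": 0.32, "rx": 0, "ry": 0, "rz": 0.01}
    - {"x": 0, "y": 0, "z": 0.04, "rx": 0, "ry": 0, "rz": 0}
    - {"x": 0, "y": 0, "z": 0, "rx": 0, "ry": 0, "rz": 0}

```text
clock: 9.45
tool_pos: [0.4582, -0.3653, 0.0171]
orientation: [-180.0, 0.0, -7.1]
force: [0.3, -0.1, 0.2]
opening: 0.0239
gripper_force: 30.0
```

>>> play_rows:
  motion:
    - {"x": 0, "y": 0, "z": 0.05, "rx": 0, "ry": 0, "rz": 0}
    - {"x": 0, "y": 0, "z": 0.05, "rx": 0, "ry": 0, "rz": 0}
    - {"x": 0, "y": 0, "z": 0, "rx": 0, "ry": 0, "rz": 0}

```text
clock: 9.82
tool_pos: [0.4585, -0.3654, 0.0167]
orientation: [180.0, -0.1, -7.0]
force: [-4.5, 4.4, 17.3]
opening: 0.0237
gripper_force: 30.0
```

Contact: release with limited opening, then rise.

>>> play_rows:
  motion:
    - {"x": 0, "y": 0, "z": -0.05, "rx": 0, "ry": 0, "rz": 0}
    - {"x": 0, "y": 0, "z": 0, "rx": 0, "ry": 0, "rz": 0}
    - {"x": 0, "y": 0, "z": 0, "rx": 0, "ry": 0, "rz": 0}
    - {"x": 0, "y": 0, "z": 0, "rx": 0, "ry": 0, "rz": 0}
  fingers: -0.05

```text
clock: 10.32
tool_pos: [0.4581, -0.3653, 0.0158]
orientation: [-180.0, 0.0, -7.1]
force: [0.1, -0.2, -0.5]
opening: 0.0415
gripper_force: 0.0
```

>>> play_rows:
  motion:
    - {"x": 0, "y": 0, "z": -0.6, "rx": 0, "ry": 0, "rz": 0}
    - {"x": 0, "y": 0, "z": -1, "rx": 0, "ry": 0, "rz": 0}
    - {"x": 0, "y": 0, "z": -1, "rx": 0, "ry": 0, "rz": 0}
    - {"x": 0, "y": 0, "z": -1, "rx": 0, "ry": 0, "rz": 0}
    - {"x": 0, "y": 0, "z": -1, "rx": 0, "ry": 0, "rz": 0}
    - {"x": 0, "y": 0, "z": -1, "rx": 0, "ry": 0, "rz": 0}

```text
clock: 11.08
tool_pos: [0.4582, -0.3654, 0.1581]
orientation: [180.0, -0.1, -7.1]
force: [0.5, -0.4, -0.3]
opening: 0.0415
gripper_force: 0.0
```

```bash
python3 p.py 458.3 -14.2 150 0
```

```text
at [ 458.2 -365.4  158.1] [ 1.7998e+02 -6.0000e-02 -7.0800e+00] t 11.07 open 41.5 grip 0.0 F [ 0.5 -0.4 -0.3] j [-19.  15. -16.   0. -58. 102.]
n=15 x -0.061 y -0.935 z 0.022 rz -0.118
```

>>> play_rows:
  motion:
    - {"x": -0.06, "y": -0.94, "z": 0, "rx": 0, "ry": 0, "rz": -0.12}
    - {"x": -0.06, "y": -0.94, "z": 0, "rx": 0, "ry": 0, "rz": -0.12}
    - {"x": -0.06, "y": -0.94, "z": 0, "rx": 0, "ry": 0, "rz": -0.12}
    - {"x": -0.06, "y": -0.94, "z": 0, "rx": 0, "ry": 0, "rz": -0.12}
    - {"x": -0.06, "y": -0.94, "z": 0, "rx": 0, "ry": 0, "rz": -0.12}
    - {"x": -0.06, "y": -0.94, "z": 0, "rx": 0, "ry": 0, "rz": -0.12}
    - {"x": -0.06, "y": -0.94, "z": 0, "rx": 0, "ry": 0, "rz": -0.12}
    - {"x": -0.06, "y": -0.94, "z": 0, "rx": 0, "ry": 0, "rz": -0.12}
    - {"x": -0.06, "y": -0.94, "z": 0, "rx": 0, "ry": 0, "rz": -0.12}
    - {"x": -0.06, "y": -0.94, "z": 0, "rx": 0, "ry": 0, "rz": -0.12}
    - {"x": -0.06, "y": -0.94, "z": 0, "rx": 0, "ry": 0, "rz": -0.12}
    - {"x": -0.06, "y": -0.94, "z": 0, "rx": 0, "ry": 0, "rz": -0.12}
    - {"x": -0.06, "y": -0.94, "z": 0, "rx": 0, "ry": 0, "rz": -0.12}
    - {"x": -0.06, "y": -0.94, "z": 0, "rx": 0, "ry": 0, "rz": -0.12}
    - {"x": -0.06, "y": -0.94, "z": 0, "rx": 0, "ry": 0, "rz": -0.12}
    - {"x": 0, "y": 0, "z": 0, "rx": 0, "ry": 0, "rz": 0}
    - {"x": 0, "y": 0, "z": 0, "rx": 0, "ry": 0, "rz": 0}
  fingers: 0.4

```text
clock: 13.2
tool_pos: [0.4587, -0.0125, 0.1567]
orientation: [-180.0, -0.0, 0.1]
force: [-0.5, 0.1, -0.4]
opening: 0.0613
gripper_force: 0.0
```

```bash
python3 p.py 458.3 -14.2 25 0; python3 -c "
from plant import cams;import cv2
cv2.imwrite('pics/w2.png',cams.snapshot('wrist'));cv2.imwrite('pics/top2.png',cams.snapshot('top'))"
```

```text
at [458.7 -12.5 156.7] [-1.7999e+02 -4.0000e-02  1.4000e-01] t 13.20 open 61.3 grip 0.0 F [-0.5  0.1 -0.4] j [ 23.   3. -31.   0. -55.  67.]
n=6 x -0.003 y 0.011 z 0.878 rz 0.006
```

View pics/w2.png

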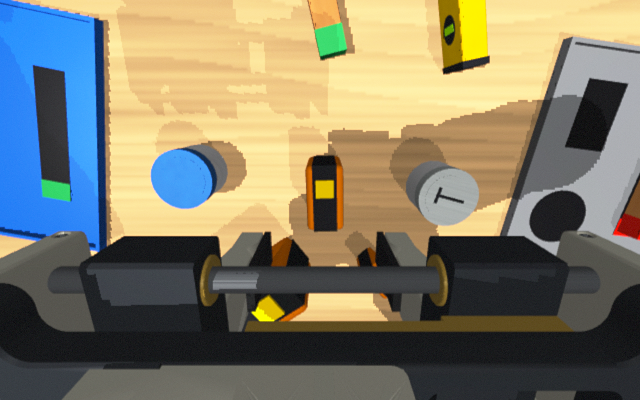

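View pics/top2.png

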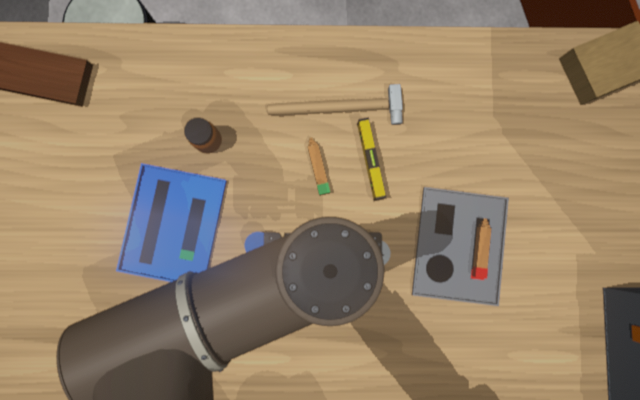

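The top view shows the red peg on its silhouette at (482,249). In the wrist view the middle tape is centred (column 324) and both neighbours are clear.

>>> play_rows:
  motion:
    - {"x": 0, "y": 0.01, "z": 0.9, "rx": 0, "ry": 0, "rz": 0}
    - {"x": 0, "y": 0.01, "z": 0.9, "rx": 0, "ry": 0, "rz": 0}
    - {"x": 0, "y": 0.01, "z": 0.9, "rx": 0, "ry": 0, "rz": 0}
    - {"x": 0, "y": 0.01, "z": 0.9, "rx": 0, "ry": 0, "rz": 0}
    - {"x": 0, "y": 0.01, "z": 0.9, "rx": 0, "ry": 0, "rz": 0}
    - {"x": 0, "y": 0.01, "z": 0.7, "rx": 0, "ry": 0, "rz": 0}
    - {"x": 0, "y": 0, "z": 0, "rx": 0, "ry": 0, "rz": 0}

```text
clock: 14.18
tool_pos: [0.4577, -0.0148, 0.0251]
orientation: [179.9, 0.2, 0.1]
force: [-0.6, 0.3, 1.1]
opening: 0.0617
gripper_force: 0.0
```

>>> play_rows:
  motion:
    - {"x": 0, "y": 0, "z": 0, "rx": 0, "ry": 0, "rz": 0}
    - {"x": 0, "y": 0, "z": 0, "rx": 0, "ry": 0, "rz": 0}
    - {"x": 0, "y": 0, "z": 0, "rx": 0, "ry": 0, "rz": 0}
    - {"x": 0, "y": 0, "z": 0, "rx": 0, "ry": 0, "rz": 0}
    - {"x": 0, "y": 0, "z": 0, "rx": 0, "ry": 0, "rz": 0}
  fingers: -1

```text
clock: 14.8
tool_pos: [0.459, -0.0136, 0.0266]
orientation: [-180.0, -0.1, 0.1]
force: [-1.9, 1.1, 6.1]
opening: 0.0335
gripper_force: 29.8
```

>>> play_rows:
  motion:
    - {"x": 0, "y": 0, "z": -0.4, "rx": 0, "ry": 0, "rz": 0}
    - {"x": 0, "y": 0, "z": -1, "rx": 0, "ry": 0, "rz": 0}
    - {"x": 0, "y": 0, "z": -1, "rx": 0, "ry": 0, "rz": 0}
    - {"x": 0, "y": 0, "z": -1, "rx": 0, "ry": 0, "rz": 0}
    - {"x": 0, "y": 0, "z": -1, "rx": 0, "ry": 0, "rz": 0}

```text
clock: 15.42
tool_pos: [0.4581, -0.014, 0.1371]
orientation: [-180.0, 0.0, 0.1]
force: [-1.2, 0.5, -2.2]
opening: 0.0338
gripper_force: 29.8
```

```bash
python3 p.py 532 -288.8 130 -7.1
```

```text
at [458.1 -14.  137.1] [-1.8e+02  3.0e-02  1.1e-01] t 15.43 open 33.8 grip 29.8 F [-1.2  0.5 -2.2] j [ 23.   5. -33.  -0. -52.  67.]
n=12 x 0.297 y 0.902 z 0.024 rz 0.150
```

>>> play_rows:
  motion:
    - {"x": 0.3, "y": 0.9, "z": 0, "rx": 0, "ry": 0, "rz": 0.15}
    - {"x": 0.3, "y": 0.9, "z": 0, "rx": 0, "ry": 0, "rz": 0.15}
    - {"x": 0.3, "y": 0.9, "z": 0, "rx": 0, "ry": 0, "rz": 0.15}
    - {"x": 0.3, "y": 0.9, "z": 0, "rx": 0, "ry": 0, "rz": 0.15}
    - {"x": 0.3, "y": 0.9, "z": 0, "rx": 0, "ry": 0, "rz": 0.15}
    - {"x": 0.3, "y": 0.9, "z": 0, "rx": 0, "ry": 0, "rz": 0.15}
    - {"x": 0.3, "y": 0.9, "z": 0, "rx": 0, "ry": 0, "rz": 0.15}
    - {"x": 0.3, "y": 0.9, "z": 0, "rx": 0, "ry": 0, "rz": 0.15}
    - {"x": 0.3, "y": 0.9, "z": 0, "rx": 0, "ry": 0, "rz": 0.15}
    - {"x": 0.3, "y": 0.9, "z": 0, "rx": 0, "ry": 0, "rz": 0.15}
    - {"x": 0.3, "y": 0.9, "z": 0, "rx": 0, "ry": 0, "rz": 0.15}
    - {"x": 0.3, "y": 0.9, "z": 0, "rx": 0, "ry": 0, "rz": 0.15}
    - {"x": 0, "y": 0, "z": 0.8, "rx": 0, "ry": 0, "rz": 0}
    - {"x": 0, "y": 0, "z": 0.8, "rx": 0, "ry": 0, "rz": 0}
    - {"x": 0, "y": 0, "z": 0.8, "rx": 0, "ry": 0, "rz": 0}
    - {"x": 0, "y": 0, "z": 0, "rx": 0, "ry": 0, "rz": 0}

```text
clock: 17.42
tool_pos: [0.5319, -0.2878, 0.0746]
orientation: [-180.0, 0.2, -7.1]
force: [-0.4, -0.5, -1.6]
opening: 0.0336
gripper_force: 29.8
```

```bash
python3 p.py 531.8 -288.8 31 -7.1 4
```

```text
at [ 531.9 -287.8   74.6] [-179.96    0.23   -7.1 ] t 17.43 open 33.6 grip 29.8 F [-0.4 -0.5 -1.6] j [-10.  22. -19.  -0. -49.  93.]
n=4 x 0.001 y 0.010 z 0.436 rz -0.000
```

>>> play_rows:
  motion:
    - {"x": 0, "y": 0.01, "z": 0.5, "rx": 0, "ry": 0, "rz": 0}
    - {"x": 0, "y": 0.01, "z": 0.5, "rx": 0, "ry": 0, "rz": 0}
    - {"x": 0, "y": 0.01, "z": 0.4, "rx": 0, "ry": 0, "rz": 0}
    - {"x": 0, "y": 0.01, "z": 0.25, "rx": 0, "ry": 0, "rz": 0}
    - {"x": 0, "y": 0, "z": 0.05, "rx": 0, "ry": 0, "rz": 0}
    - {"x": 0, "y": 0, "z": 0, "rx": 0, "ry": 0, "rz": 0}

```text
clock: 18.18
tool_pos: [0.5335, -0.2893, 0.0337]
orientation: [180.0, -0.0, -7.1]
force: [-0.5, -0.2, -2.1]
opening: 0.0343
gripper_force: 29.8
```

>>> play_rows:
  motion:
    - {"x": 0, "y": 0, "z": 0.06, "rx": 0, "ry": 0, "rz": 0}
    - {"x": 0, "y": 0, "z": 0.05, "rx": 0, "ry": 0, "rz": 0}
    - {"x": 0, "y": 0, "z": 0, "rx": 0, "ry": 0, "rz": 0}

```text
clock: 18.55
tool_pos: [0.5333, -0.2892, 0.0308]
orientation: [-180.0, -0.0, -7.1]
force: [0.1, -0.7, -2.7]
opening: 0.0341
gripper_force: 29.8
```

>>> play_rows:
  motion:
    - {"x": 0, "y": 0, "z": 0.04, "rx": 0, "ry": 0, "rz": 0}
    - {"x": 0, "y": 0, "z": 0.04, "rx": 0, "ry": 0, "rz": 0}
    - {"x": 0, "y": 0, "z": 0, "rx": 0, "ry": 0, "rz": 0}

```text
clock: 18.92
tool_pos: [0.5334, -0.2892, 0.0306]
orientation: [180.0, -0.0, -7.0]
force: [-4.8, 2.6, 14.3]
opening: 0.0338
gripper_force: 29.8
```

Contact. Release and rise, then go to the nail tin.

>>> play_rows:
  motion:
    - {"x": 0, "y": 0, "z": -0.05, "rx": 0, "ry": 0, "rz": 0}
    - {"x": 0, "y": 0, "z": 0, "rx": 0, "ry": 0, "rz": 0}
    - {"x": 0, "y": 0, "z": 0, "rx": 0, "ry": 0, "rz": 0}
    - {"x": 0, "y": 0, "z": 0, "rx": 0, "ry": 0, "rz": 0}
  fingers: 0.25

```text
clock: 19.42
tool_pos: [0.5333, -0.2892, 0.0299]
orientation: [180.0, 0.0, -7.1]
force: [-0.1, 0.3, 0.2]
opening: 0.0545
gripper_force: 0.0
```

>>> play_rows:
  motion:
    - {"x": 0, "y": 0, "z": -0.6, "rx": 0, "ry": 0, "rz": 0}
    - {"x": 0, "y": 0, "z": -1, "rx": 0, "ry": 0, "rz": 0}
    - {"x": 0, "y": 0, "z": -1, "rx": 0, "ry": 0, "rz": 0}
    - {"x": 0, "y": 0, "z": -1, "rx": 0, "ry": 0, "rz": 0}
    - {"x": 0, "y": 0, "z": -1, "rx": 0, "ry": 0, "rz": 0}

```text
clock: 20.05
tool_pos: [0.5335, -0.2893, 0.1471]
orientation: [180.0, -0.1, -7.1]
force: [1.0, 0.2, -0.3]
opening: 0.0546
gripper_force: 0.0
```

```bash
python3 p.py 458 -129.6 120 0
```

```text
at [ 533.5 -289.3  147.1] [ 1.7999e+02 -6.0000e-02 -7.0700e+00] t 20.05 open 54.6 grip 0.0 F [ 1.   0.2 -0.3] j [-10.  18. -14.   0. -58.  93.]
n=8 x -0.432 y -0.771 z 0.135 rz -0.221
```

>>> play_rows:
  motion:
    - {"x": -0.43, "y": -0.77, "z": 0.1, "rx": 0, "ry": 0, "rz": -0.22}
    - {"x": -0.43, "y": -0.77, "z": 0.1, "rx": 0, "ry": 0, "rz": -0.22}
    - {"x": -0.43, "y": -0.77, "z": 0.1, "rx": 0, "ry": 0, "rz": -0.22}
    - {"x": -0.43, "y": -0.77, "z": 0.1, "rx": 0, "ry": 0, "rz": -0.22}
    - {"x": -0.43, "y": -0.77, "z": 0.1, "rx": 0, "ry": 0, "rz": -0.22}
    - {"x": -0.43, "y": -0.77, "z": 0.1, "rx": 0, "ry": 0, "rz": -0.22}
    - {"x": -0.43, "y": -0.77, "z": 0.1, "rx": 0, "ry": 0, "rz": -0.22}
    - {"x": -0.43, "y": -0.77, "z": 0.1, "rx": 0, "ry": 0, "rz": -0.22}
    - {"x": 0, "y": 0, "z": 0, "rx": 0, "ry": 0, "rz": 0}
    - {"x": 0, "y": 0, "z": 0, "rx": 0, "ry": 0, "rz": 0}
  fingers: 0.9

```text
clock: 21.3
tool_pos: [0.459, -0.1299, 0.1259]
orientation: [180.0, -0.1, -0.0]
force: [0.5, 0.4, -0.3]
opening: 0.0829
gripper_force: 0.0
```

```bash
python3 p.py 458 -129.6 20 0
```

```text
at [ 459.  -129.9  125.9] [ 1.7999e+02 -8.0000e-02 -2.0000e-02] t 21.30 open 82.9 grip 0.0 F [ 0.5  0.4 -0.3] j [  8.   7. -32.   0. -51.  82.]
n=5 x -0.008 y -0.002 z 0.847 rz -0.001
```

>>> play_rows:
  motion:
    - {"x": 0, "y": 0, "z": 0.9, "rx": 0, "ry": 0, "rz": 0}
    - {"x": 0, "y": 0, "z": 0.9, "rx": 0, "ry": 0, "rz": 0}
    - {"x": 0, "y": 0, "z": 0.9, "rx": 0, "ry": 0, "rz": 0}
    - {"x": 0, "y": 0, "z": 0.9, "rx": 0, "ry": 0, "rz": 0}
    - {"x": 0, "y": 0, "z": 0.6, "rx": 0, "ry": 0, "rz": 0}
    - {"x": 0, "y": 0, "z": 0, "rx": 0, "ry": 0, "rz": 0}

```text
clock: 22.05
tool_pos: [0.458, -0.1303, 0.0192]
orientation: [180.0, 0.1, -0.1]
force: [0.7, -0.1, 0.5]
opening: 0.0832
gripper_force: 0.0
```

>>> play_rows:
  motion:
    - {"x": 0, "y": 0, "z": 0, "rx": 0, "ry": 0, "rz": 0}
    - {"x": 0, "y": 0, "z": 0, "rx": 0, "ry": 0, "rz": 0}
    - {"x": 0, "y": 0, "z": 0, "rx": 0, "ry": 0, "rz": 0}
    - {"x": 0, "y": 0, "z": 0, "rx": 0, "ry": 0, "rz": 0}
    - {"x": 0, "y": 0, "z": 0, "rx": 0, "ry": 0, "rz": 0}
  fingers: -1

```text
clock: 22.68
tool_pos: [0.4587, -0.1297, 0.0206]
orientation: [180.0, -0.0, -0.0]
force: [-0.6, -0.2, 5.8]
opening: 0.0557
gripper_force: 30.0
```

>>> play_rows:
  motion:
    - {"x": 0, "y": 0, "z": -0.4, "rx": 0, "ry": 0, "rz": 0}
    - {"x": 0, "y": 0, "z": -1, "rx": 0, "ry": 0, "rz": 0}
    - {"x": 0, "y": 0, "z": -1, "rx": 0, "ry": 0, "rz": 0}
    - {"x": 0, "y": 0, "z": -1, "rx": 0, "ry": 0, "rz": 0}
    - {"x": 0, "y": 0, "z": -1, "rx": 0, "ry": 0, "rz": 0}

```text
clock: 23.3
tool_pos: [0.4577, -0.1296, 0.131]
orientation: [-180.0, 0.0, -0.0]
force: [0.6, -0.2, -3.5]
opening: 0.0557
gripper_force: 30.0
```

```bash
python3 p.py 422.7 -275.6 130 -7.1
```

```text
at [ 457.7 -129.6  131. ] [-1.7998e+02  3.0000e-02 -5.0000e-02] t 23.30 open 55.7 grip 30.0 F [ 0.6 -0.2 -3.5] j [  8.   7. -31.  -0. -52.  82.]
n=7 x -0.155 y 0.845 z 0.006 rz 0.252
```

>>> play_rows:
  motion:
    - {"x": -0.15, "y": 0.84, "z": 0, "rx": 0, "ry": 0, "rz": 0.25}
    - {"x": -0.15, "y": 0.84, "z": 0, "rx": 0, "ry": 0, "rz": 0.25}
    - {"x": -0.15, "y": 0.84, "z": 0, "rx": 0, "ry": 0, "rz": 0.25}
    - {"x": -0.15, "y": 0.84, "z": 0, "rx": 0, "ry": 0, "rz": 0.25}
    - {"x": -0.15, "y": 0.84, "z": 0, "rx": 0, "ry": 0, "rz": 0.25}
    - {"x": -0.15, "y": 0.84, "z": 0, "rx": 0, "ry": 0, "rz": 0.25}
    - {"x": -0.15, "y": 0.84, "z": 0, "rx": 0, "ry": 0, "rz": 0.25}
    - {"x": 0, "y": 0, "z": 0.8, "rx": 0, "ry": 0, "rz": 0}
    - {"x": 0, "y": 0, "z": 0.8, "rx": 0, "ry": 0, "rz": 0}
    - {"x": 0, "y": 0, "z": 0.8, "rx": 0, "ry": 0, "rz": 0}
    - {"x": 0, "y": 0, "z": 0, "rx": 0, "ry": 0, "rz": 0}

```text
clock: 24.68
tool_pos: [0.4228, -0.2745, 0.0689]
orientation: [-180.0, 0.2, -7.1]
force: [0.0, 0.1, -2.3]
opening: 0.0555
gripper_force: 30.0
```

```bash
python3 p.py 423 -275.8 24 -7.1 4
```

```text
at [ 422.8 -274.5   68.9] [-179.96    0.22   -7.06] t 24.68 open 55.5 grip 30.0 F [ 0.   0.1 -2.3] j [-11.  14. -32.  -0. -44.  94.]
n=4 x 0.003 y 0.013 z 0.449 rz 0.002
```

>>> play_rows:
  motion:
    - {"x": 0, "y": 0.01, "z": 0.5, "rx": 0, "ry": 0, "rz": 0}
    - {"x": 0, "y": 0.01, "z": 0.5, "rx": 0, "ry": 0, "rz": 0}
    - {"x": 0, "y": 0.01, "z": 0.4, "rx": 0, "ry": 0, "rz": 0}
    - {"x": 0, "y": 0.01, "z": 0.3, "rx": 0, "ry": 0, "rz": 0}
    - {"x": 0, "y": 0, "z": 0.06, "rx": 0, "ry": 0, "rz": 0}
    - {"x": 0, "y": 0, "z": 0.05, "rx": 0, "ry": 0, "rz": 0}
    - {"x": 0, "y": 0, "z": 0, "rx": 0, "ry": 0, "rz": 0}

```text
clock: 25.55
tool_pos: [0.4244, -0.2761, 0.025]
orientation: [180.0, -0.0, -7.0]
force: [-0.9, -0.1, -3.2]
opening: 0.0557
gripper_force: 30.0
```

>>> play_rows:
  motion:
    - {"x": 0, "y": 0, "z": 0.04, "rx": 0, "ry": 0, "rz": 0}
    - {"x": 0, "y": 0, "z": 0, "rx": 0, "ry": 0, "rz": 0}

```text
clock: 25.8
tool_pos: [0.4245, -0.2761, 0.0246]
orientation: [180.0, -0.0, -7.0]
force: [-1.4, 2.1, 4.5]
opening: 0.0553
gripper_force: 30.0
```

Contact. Release, rise and head for the level.

>>> play_rows:
  motion:
    - {"x": 0, "y": 0, "z": 0, "rx": 0, "ry": 0, "rz": 0}
    - {"x": 0, "y": 0, "z": 0, "rx": 0, "ry": 0, "rz": 0}
    - {"x": 0, "y": 0, "z": 0, "rx": 0, "ry": 0, "rz": 0}
    - {"x": 0, "y": 0, "z": 0, "rx": 0, "ry": 0, "rz": 0}
  fingers: 0.7

```text
clock: 26.3
tool_pos: [0.4243, -0.276, 0.0238]
orientation: [180.0, 0.0, -7.0]
force: [0.3, 0.2, 0.0]
opening: 0.0742
gripper_force: 0.0
```

>>> play_rows:
  motion:
    - {"x": 0, "y": 0, "z": -0.6, "rx": 0, "ry": 0, "rz": 0}
    - {"x": 0, "y": 0, "z": -1, "rx": 0, "ry": 0, "rz": 0}
    - {"x": 0, "y": 0, "z": -1, "rx": 0, "ry": 0, "rz": 0}
    - {"x": 0, "y": 0, "z": -1, "rx": 0, "ry": 0, "rz": 0}
    - {"x": 0, "y": 0, "z": -1, "rx": 0, "ry": 0, "rz": 0}

```text
clock: 26.92
tool_pos: [0.4243, -0.2761, 0.1408]
orientation: [180.0, -0.1, -7.0]
force: [0.8, -0.0, -0.0]
opening: 0.0745
gripper_force: 0.0
```

```bash
python3 p.py 658.4 -122.3 120 11.3
```

```text
at [ 424.3 -276.1  140.8] [ 1.7999e+02 -6.0000e-02 -7.0300e+00] t 26.93 open 74.5 grip 0.0 F [ 0.8 -0.  -0. ] j [-11.   9. -27.   0. -54.  94.]
n=12 x 0.796 y -0.496 z 0.069 rz -0.382
```

>>> play_rows:
  motion:
    - {"x": 0.8, "y": -0.5, "z": 0.05, "rx": 0, "ry": 0, "rz": -0.38}
    - {"x": 0.8, "y": -0.5, "z": 0.05, "rx": 0, "ry": 0, "rz": -0.38}
    - {"x": 0.8, "y": -0.5, "z": 0.05, "rx": 0, "ry": 0, "rz": -0.38}
    - {"x": 0.8, "y": -0.5, "z": 0.05, "rx": 0, "ry": 0, "rz": -0.38}
    - {"x": 0.8, "y": -0.5, "z": 0.05, "rx": 0, "ry": 0, "rz": -0.38}
    - {"x": 0.8, "y": -0.5, "z": 0.05, "rx": 0, "ry": 0, "rz": -0.38}
    - {"x": 0.8, "y": -0.5, "z": 0.05, "rx": 0, "ry": 0, "rz": -0.38}
    - {"x": 0.8, "y": -0.5, "z": 0.05, "rx": 0, "ry": 0, "rz": -0.38}
    - {"x": 0.8, "y": -0.5, "z": 0.05, "rx": 0, "ry": 0, "rz": -0.38}
    - {"x": 0.8, "y": -0.5, "z": 0.05, "rx": 0, "ry": 0, "rz": -0.38}
    - {"x": 0.8, "y": -0.5, "z": 0.05, "rx": 0, "ry": 0, "rz": -0.38}
    - {"x": 0.8, "y": -0.5, "z": 0.05, "rx": 0, "ry": 0, "rz": -0.38}
    - {"x": 0, "y": 0, "z": 0, "rx": 0, "ry": 0, "rz": 0}
    - {"x": 0, "y": 0, "z": 0, "rx": 0, "ry": 0, "rz": 0}
  fingers: 0.2

```text
clock: 28.68
tool_pos: [0.6597, -0.1209, 0.1236]
orientation: [-180.0, 0.0, 11.2]
force: [-0.6, -0.1, -0.0]
opening: 0.0526
gripper_force: 0.0
```

```bash
python3 p.py 658.4 -122.3 15 11.3; python3 -c "
from plant import cams;import cv2
cv2.imwrite('pics/w3.png',cams.snapshot('wrist'))"
```

```text
at [ 659.7 -120.9  123.6] [-1.7999e+02  3.0000e-02  1.1220e+01] t 28.68 open 52.6 grip 0.0 F [-0.6 -0.1 -0. ] j [  6.  24.  -7.  -0. -58.  95.]
n=5 x -0.012 y 0.009 z 0.869 rz -0.004
```

View pics/w3.png

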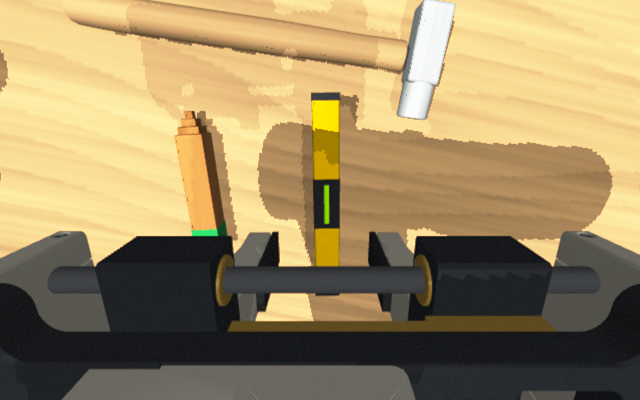

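The level is aligned and centred at column 326, with its middle band under the grip line.

>>> play_rows:
  motion:
    - {"x": -0.01, "y": 0.01, "z": 0.95, "rx": 0, "ry": 0, "rz": 0}
    - {"x": -0.01, "y": 0.01, "z": 0.95, "rx": 0, "ry": 0, "rz": 0}
    - {"x": -0.01, "y": 0.01, "z": 0.95, "rx": 0, "ry": 0, "rz": 0}
    - {"x": -0.01, "y": 0.01, "z": 0.95, "rx": 0, "ry": 0, "rz": 0}
    - {"x": 0, "y": 0, "z": 0.5, "rx": 0, "ry": 0, "rz": 0}
    - {"x": 0, "y": 0, "z": 0, "rx": 0, "ry": 0, "rz": 0}

```text
clock: 29.48
tool_pos: [0.6583, -0.1227, 0.0158]
orientation: [-180.0, 0.1, 11.2]
force: [-0.6, 0.7, -0.8]
opening: 0.0521
gripper_force: 0.0
```

>>> play_rows:
  motion:
    - {"x": 0, "y": 0, "z": 0, "rx": 0, "ry": 0, "rz": 0}
    - {"x": 0, "y": 0, "z": 0, "rx": 0, "ry": 0, "rz": 0}
    - {"x": 0, "y": 0, "z": 0, "rx": 0, "ry": 0, "rz": 0}
    - {"x": 0, "y": 0, "z": 0, "rx": 0, "ry": 0, "rz": 0}
    - {"x": 0, "y": 0, "z": 0, "rx": 0, "ry": 0, "rz": 0}
  fingers: -1

```text
clock: 30.1
tool_pos: [0.6593, -0.1224, 0.0169]
orientation: [180.0, -0.0, 11.2]
force: [-0.6, -0.5, 4.3]
opening: 0.0217
gripper_force: 30.0
```

>>> play_rows:
  motion:
    - {"x": 0, "y": 0, "z": -0.4, "rx": 0, "ry": 0, "rz": 0}
    - {"x": 0, "y": 0, "z": -1, "rx": 0, "ry": 0, "rz": 0}
    - {"x": 0, "y": 0, "z": -1, "rx": 0, "ry": 0, "rz": 0}
    - {"x": 0, "y": 0, "z": -1, "rx": 0, "ry": 0, "rz": 0}
    - {"x": 0, "y": 0, "z": -1, "rx": 0, "ry": 0, "rz": 0}
    - {"x": 0, "y": 0, "z": -1, "rx": 0, "ry": 0, "rz": 0}
    - {"x": 0, "y": 0, "z": -1, "rx": 0, "ry": 0, "rz": 0}

```text
clock: 30.98
tool_pos: [0.6584, -0.1222, 0.1771]
orientation: [-180.0, 0.0, 11.2]
force: [-0.3, -0.9, -3.0]
opening: 0.0217
gripper_force: 30.0
```

```bash
python3 p.py 524.2 353.2 160 -11
```

```text
at [ 658.4 -122.2  177.1] [-1.7997e+02  5.0000e-02  1.1190e+01] t 30.98 open 21.7 grip 30.0 F [-0.3 -0.9 -3. ] j [  6.  22.  -4.  -0. -64.  95.]
n=21 x -0.247 y -0.914 z 0.032 rz 0.264
```

>>> play_rows:
  motion:
    - {"x": -0.25, "y": -0.91, "z": 0, "rx": 0, "ry": 0, "rz": 0.26}
    - {"x": -0.25, "y": -0.91, "z": 0, "rx": 0, "ry": 0, "rz": 0.26}
    - {"x": -0.25, "y": -0.91, "z": 0, "rx": 0, "ry": 0, "rz": 0.26}
    - {"x": -0.25, "y": -0.91, "z": 0, "rx": 0, "ry": 0, "rz": 0.26}
    - {"x": -0.25, "y": -0.91, "z": 0, "rx": 0, "ry": 0, "rz": 0.26}
    - {"x": -0.25, "y": -0.91, "z": 0, "rx": 0, "ry": 0, "rz": 0.26}
    - {"x": -0.25, "y": -0.91, "z": 0, "rx": 0, "ry": 0, "rz": 0.26}
    - {"x": -0.25, "y": -0.91, "z": 0, "rx": 0, "ry": 0, "rz": 0.26}
    - {"x": -0.25, "y": -0.91, "z": 0, "rx": 0, "ry": 0, "rz": 0.26}
    - {"x": -0.25, "y": -0.91, "z": 0, "rx": 0, "ry": 0, "rz": 0.26}
    - {"x": -0.25, "y": -0.91, "z": 0, "rx": 0, "ry": 0, "rz": 0.26}
    - {"x": -0.25, "y": -0.91, "z": 0, "rx": 0, "ry": 0, "rz": 0.26}
    - {"x": -0.25, "y": -0.91, "z": 0, "rx": 0, "ry": 0, "rz": 0.26}
    - {"x": -0.25, "y": -0.91, "z": 0, "rx": 0, "ry": 0, "rz": 0.26}
    - {"x": -0.25, "y": -0.91, "z": 0, "rx": 0, "ry": 0, "rz": 0.26}
    - {"x": -0.25, "y": -0.91, "z": 0, "rx": 0, "ry": 0, "rz": 0.26}
    - {"x": -0.25, "y": -0.91, "z": 0, "rx": 0, "ry": 0, "rz": 0.26}
    - {"x": -0.25, "y": -0.91, "z": 0, "rx": 0, "ry": 0, "rz": 0.26}
    - {"x": -0.25, "y": -0.91, "z": 0, "rx": 0, "ry": 0, "rz": 0.26}
    - {"x": -0.25, "y": -0.91, "z": 0, "rx": 0, "ry": 0, "rz": 0.26}

```text
clock: 33.48
tool_pos: [0.5236, 0.3277, 0.1763]
orientation: [180.0, 0.0, -9.6]
force: [0.6, -0.0, -2.7]
opening: 0.0219
gripper_force: 30.0
```

```bash
python3 p.py 524.2 353.2 60 -11
```

```text
at [523.6 327.7 176.3] [ 1.7997e+02  4.0000e-02 -9.6300e+00] t 33.48 open 21.9 grip 30.0 F [ 0.6 -0.  -2.7] j [ 50.  17. -11.  -0. -62.  30.]
n=5 x -0.031 y -0.202 z 0.930 rz 0.068
```

>>> play_rows:
  motion:
    - {"x": -0.03, "y": -0.19, "z": 0.93, "rx": 0, "ry": 0, "rz": 0.06}
    - {"x": -0.03, "y": -0.19, "z": 0.93, "rx": 0, "ry": 0, "rz": 0.06}
    - {"x": -0.03, "y": -0.19, "z": 0.93, "rx": 0, "ry": 0, "rz": 0.06}
    - {"x": -0.03, "y": -0.19, "z": 0.93, "rx": 0, "ry": 0, "rz": 0.06}
    - {"x": -0.03, "y": -0.19, "z": 0.93, "rx": 0, "ry": 0, "rz": 0.06}
    - {"x": 0, "y": 0, "z": 0, "rx": 0, "ry": 0, "rz": 0}
    - {"x": 0, "y": 0, "z": 0, "rx": 0, "ry": 0, "rz": 0}

```text
clock: 34.35
tool_pos: [0.525, 0.3514, 0.0609]
orientation: [-180.0, -0.0, -10.8]
force: [-0.1, -0.3, -2.8]
opening: 0.0217
gripper_force: 30.0
```

```bash
python3 p.py 524.2 353.2 21 -11 3
```

```text
at [525.  351.4  60.9] [-1.7998e+02 -3.0000e-02 -1.0780e+01] t 34.35 open 21.7 grip 30.0 F [-0.1 -0.3 -2.8] j [ 51.  25. -16.   0. -49.  28.]
n=3 x -0.014 y -0.021 z 0.532 rz 0.019
```

>>> play_rows:
  motion:
    - {"x": -0.01, "y": -0.02, "z": 0.5, "rx": 0, "ry": 0, "rz": 0.02}
    - {"x": -0.01, "y": -0.02, "z": 0.5, "rx": 0, "ry": 0, "rz": 0.02}
    - {"x": -0.01, "y": -0.02, "z": 0.35, "rx": 0, "ry": 0, "rz": 0.02}
    - {"x": 0, "y": 0, "z": 0.14, "rx": 0, "ry": 0, "rz": 0}
    - {"x": 0, "y": 0, "z": 0.06, "rx": 0, "ry": 0, "rz": 0}
    - {"x": 0, "y": 0, "z": 0, "rx": 0, "ry": 0, "rz": 0}

```text
clock: 35.1
tool_pos: [0.5244, 0.353, 0.0215]
orientation: [-180.0, -0.0, -11.0]
force: [0.3, 0.0, -2.7]
opening: 0.0217
gripper_force: 30.0
```

>>> play_rows:
  motion:
    - {"x": 0, "y": 0, "z": 0.06, "rx": 0, "ry": 0, "rz": 0}
    - {"x": 0, "y": 0, "z": 0, "rx": 0, "ry": 0, "rz": 0}

```text
clock: 35.35
tool_pos: [0.5245, 0.3532, 0.0208]
orientation: [-180.0, -0.0, -11.0]
force: [-2.3, -1.8, 4.6]
opening: 0.0221
gripper_force: 30.0
```

Contact. Release, rise, then the green peg.

>>> play_rows:
  motion:
    - {"x": 0, "y": 0, "z": -0.02, "rx": 0, "ry": 0, "rz": 0}
    - {"x": 0, "y": 0, "z": 0, "rx": 0, "ry": 0, "rz": 0}
    - {"x": 0, "y": 0, "z": 0, "rx": 0, "ry": 0, "rz": 0}
    - {"x": 0, "y": 0, "z": 0, "rx": 0, "ry": 0, "rz": 0}
  fingers: -0.05

```text
clock: 35.85
tool_pos: [0.5242, 0.3528, 0.0202]
orientation: [180.0, 0.0, -11.0]
force: [-0.2, -0.2, 0.4]
opening: 0.0415
gripper_force: 0.0
```

>>> play_rows:
  motion:
    - {"x": 0, "y": 0, "z": -0.6, "rx": 0, "ry": 0, "rz": 0}
    - {"x": 0, "y": 0, "z": -1, "rx": 0, "ry": 0, "rz": 0}
    - {"x": 0, "y": 0, "z": -1, "rx": 0, "ry": 0, "rz": 0}
    - {"x": 0, "y": 0, "z": -1, "rx": 0, "ry": 0, "rz": 0}
    - {"x": 0, "y": 0, "z": -1, "rx": 0, "ry": 0, "rz": 0}
    - {"x": 0, "y": 0, "z": -1, "rx": 0, "ry": 0, "rz": 0}

```text
clock: 36.6
tool_pos: [0.5243, 0.3529, 0.1625]
orientation: [-179.9, -0.0, -11.0]
force: [-0.3, 0.0, -0.7]
opening: 0.0417
gripper_force: 0.0
```

```bash
python3 p.py 647 -6.2 130 14.1
```

```text
at [524.3 352.9 162.5] [-1.7994e+02 -4.0000e-02 -1.1030e+01] t 36.60 open 41.7 grip 0.0 F [-0.3  0.  -0.7] j [ 52.  19. -10.   0. -61.  27.]
n=16 x 0.297 y 0.909 z 0.081 rz -0.393
```

>>> play_rows:
  motion:
    - {"x": 0.3, "y": 0.91, "z": 0.05, "rx": 0, "ry": 0, "rz": -0.39}
    - {"x": 0.3, "y": 0.91, "z": 0.05, "rx": 0, "ry": 0, "rz": -0.39}
    - {"x": 0.3, "y": 0.91, "z": 0.05, "rx": 0, "ry": 0, "rz": -0.39}
    - {"x": 0.3, "y": 0.91, "z": 0.05, "rx": 0, "ry": 0, "rz": -0.39}
    - {"x": 0.3, "y": 0.91, "z": 0.05, "rx": 0, "ry": 0, "rz": -0.39}
    - {"x": 0.3, "y": 0.91, "z": 0.05, "rx": 0, "ry": 0, "rz": -0.39}
    - {"x": 0.3, "y": 0.91, "z": 0.05, "rx": 0, "ry": 0, "rz": -0.39}
    - {"x": 0.3, "y": 0.91, "z": 0.05, "rx": 0, "ry": 0, "rz": -0.39}
    - {"x": 0.3, "y": 0.91, "z": 0.05, "rx": 0, "ry": 0, "rz": -0.39}
    - {"x": 0.3, "y": 0.91, "z": 0.05, "rx": 0, "ry": 0, "rz": -0.39}
    - {"x": 0.3, "y": 0.91, "z": 0.05, "rx": 0, "ry": 0, "rz": -0.39}
    - {"x": 0.3, "y": 0.91, "z": 0.05, "rx": 0, "ry": 0, "rz": -0.39}
    - {"x": 0.3, "y": 0.91, "z": 0.05, "rx": 0, "ry": 0, "rz": -0.39}
    - {"x": 0.3, "y": 0.91, "z": 0.05, "rx": 0, "ry": 0, "rz": -0.39}
    - {"x": 0.3, "y": 0.91, "z": 0.05, "rx": 0, "ry": 0, "rz": -0.39}
    - {"x": 0.3, "y": 0.91, "z": 0.05, "rx": 0, "ry": 0, "rz": -0.39}
    - {"x": 0, "y": 0, "z": 0.8, "rx": 0, "ry": 0, "rz": 0}
    - {"x": 0, "y": 0, "z": 0.8, "rx": 0, "ry": 0, "rz": 0}
    - {"x": 0, "y": 0, "z": 0.8, "rx": 0, "ry": 0, "rz": 0}
    - {"x": 0, "y": 0, "z": 0, "rx": 0, "ry": 0, "rz": 0}
  fingers: 0.2

```text
clock: 39.1
tool_pos: [0.6466, -0.0071, 0.0798]
orientation: [-180.0, 0.1, 13.9]
force: [0.2, -0.9, 0.6]
opening: 0.0525
gripper_force: 0.0
```

```bash
python3 p.py 647 -6.2 11 14.1; python3 -c "
from plant import cams;import cv2
cv2.imwrite('pics/w4.png',cams.snapshot('wrist'))"
```

```text
at [646.6  -7.1  79.8] [-1.800e+02  1.300e-01  1.391e+01] t 39.10 open 52.5 grip 0.0 F [ 0.2 -0.9  0.6] j [ 17.  25. -13.  -0. -52.  87.]
n=3 x 0.008 y -0.011 z 0.917 rz -0.016
```

View pics/w4.png

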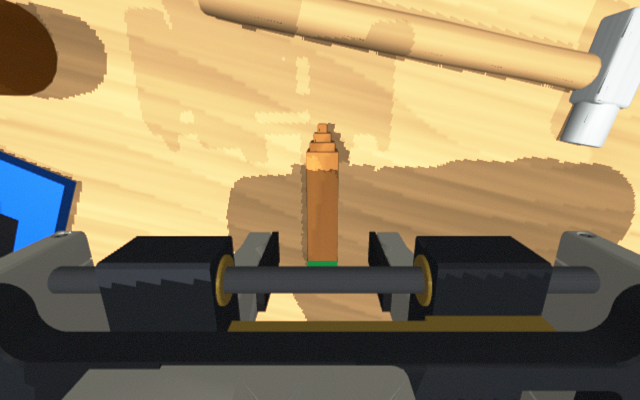

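The green peg is straight and centred at column 322, so I'll descend and grip.

>>> play_rows:
  motion:
    - {"x": 0, "y": 0, "z": 0.9, "rx": 0, "ry": 0, "rz": 0}
    - {"x": 0, "y": 0, "z": 0.9, "rx": 0, "ry": 0, "rz": 0}
    - {"x": 0, "y": 0, "z": 0.7, "rx": 0, "ry": 0, "rz": 0}
    - {"x": 0, "y": 0, "z": 0.2, "rx": 0, "ry": 0, "rz": 0}
    - {"x": 0, "y": 0, "z": 0, "rx": 0, "ry": 0, "rz": 0}

```text
clock: 39.78
tool_pos: [0.6478, -0.0069, 0.0132]
orientation: [180.0, -0.0, 13.9]
force: [-0.0, -0.6, -0.1]
opening: 0.0524
gripper_force: 0.0
```

>>> play_rows:
  motion:
    - {"x": 0, "y": 0, "z": 0, "rx": 0, "ry": 0, "rz": 0}
    - {"x": 0, "y": 0, "z": 0, "rx": 0, "ry": 0, "rz": 0}
    - {"x": 0, "y": 0, "z": 0, "rx": 0, "ry": 0, "rz": 0}
    - {"x": 0, "y": 0, "z": 0, "rx": 0, "ry": 0, "rz": 0}
    - {"x": 0, "y": 0, "z": 0, "rx": 0, "ry": 0, "rz": 0}
  fingers: -1

```text
clock: 40.4
tool_pos: [0.6476, -0.0068, 0.0131]
orientation: [180.0, -0.0, 13.9]
force: [-1.5, -0.3, 2.3]
opening: 0.0234
gripper_force: 30.0
```

>>> play_rows:
  motion:
    - {"x": 0, "y": 0, "z": -0.4, "rx": 0, "ry": 0, "rz": 0}
    - {"x": 0, "y": 0, "z": -1, "rx": 0, "ry": 0, "rz": 0}
    - {"x": 0, "y": 0, "z": -1, "rx": 0, "ry": 0, "rz": 0}
    - {"x": 0, "y": 0, "z": -1, "rx": 0, "ry": 0, "rz": 0}
    - {"x": 0, "y": 0, "z": -1, "rx": 0, "ry": 0, "rz": 0}
    - {"x": 0, "y": 0, "z": -1, "rx": 0, "ry": 0, "rz": 0}
    - {"x": 0, "y": 0, "z": -1, "rx": 0, "ry": 0, "rz": 0}

```text
clock: 41.28
tool_pos: [0.6472, -0.0069, 0.1741]
orientation: [-180.0, -0.0, 13.9]
force: [0.4, -0.2, -1.2]
opening: 0.0232
gripper_force: 30.0
```

```bash
python3 p.py 505.8 269.8 130 -11.1
```

```text
at [647.2  -6.9 174.1] [-1.800e+02 -1.000e-02  1.392e+01] t 41.27 open 23.2 grip 30.0 F [ 0.4 -0.2 -1.2] j [ 17.  20.  -7.  -0. -63.  87.]
n=13 x -0.403 y -0.876 z 0.136 rz 0.481
```

>>> play_rows:
  motion:
    - {"x": -0.4, "y": -0.87, "z": 0, "rx": 0, "ry": 0, "rz": 0.48}
    - {"x": -0.4, "y": -0.87, "z": 0, "rx": 0, "ry": 0, "rz": 0.48}
    - {"x": -0.4, "y": -0.87, "z": 0, "rx": 0, "ry": 0, "rz": 0.48}
    - {"x": -0.4, "y": -0.87, "z": 0, "rx": 0, "ry": 0, "rz": 0.48}
    - {"x": -0.4, "y": -0.87, "z": 0, "rx": 0, "ry": 0, "rz": 0.48}
    - {"x": -0.4, "y": -0.87, "z": 0, "rx": 0, "ry": 0, "rz": 0.48}
    - {"x": -0.4, "y": -0.87, "z": 0, "rx": 0, "ry": 0, "rz": 0.48}
    - {"x": -0.4, "y": -0.87, "z": 0, "rx": 0, "ry": 0, "rz": 0.48}
    - {"x": -0.4, "y": -0.87, "z": 0, "rx": 0, "ry": 0, "rz": 0.48}
    - {"x": -0.4, "y": -0.87, "z": 0, "rx": 0, "ry": 0, "rz": 0.48}
    - {"x": -0.4, "y": -0.87, "z": 0, "rx": 0, "ry": 0, "rz": 0.48}
    - {"x": -0.4, "y": -0.87, "z": 0, "rx": 0, "ry": 0, "rz": 0.48}
    - {"x": -0.4, "y": -0.87, "z": 0, "rx": 0, "ry": 0, "rz": 0.48}
    - {"x": 0, "y": 0, "z": 0.9, "rx": 0, "ry": 0, "rz": 0}
    - {"x": 0, "y": 0, "z": 0.9, "rx": 0, "ry": 0, "rz": 0}
    - {"x": 0, "y": 0, "z": 0.9, "rx": 0, "ry": 0, "rz": 0}
    - {"x": 0, "y": 0, "z": 0.9, "rx": 0, "ry": 0, "rz": 0}
    - {"x": 0, "y": 0, "z": 0.9, "rx": 0, "ry": 0, "rz": 0}
    - {"x": 0, "y": 0, "z": 0, "rx": 0, "ry": 0, "rz": 0}

```text
clock: 43.65
tool_pos: [0.5059, 0.2671, 0.0592]
orientation: [179.8, 0.1, -11.1]
force: [0.8, 0.1, -0.3]
opening: 0.0236
gripper_force: 30.0
```

```bash
python3 p.py 506.6 269.7 18 -11.1 3
```

```text
at [505.9 267.1  59.2] [ 1.7984e+02  1.1000e-01 -1.1050e+01] t 43.65 open 23.6 grip 30.0 F [ 0.8  0.1 -0.3] j [ 47.  20. -24.  -0. -46.  32.]
n=3 x 0.003 y -0.036 z 0.549 rz 0.004
```

>>> play_rows:
  motion:
    - {"x": 0, "y": -0.03, "z": 0.5, "rx": 0, "ry": 0, "rz": 0}
    - {"x": 0, "y": -0.03, "z": 0.5, "rx": 0, "ry": 0, "rz": 0}
    - {"x": 0, "y": -0.03, "z": 0.4, "rx": 0, "ry": 0, "rz": 0}
    - {"x": 0, "y": 0, "z": 0.2, "rx": 0, "ry": 0, "rz": 0}
    - {"x": 0, "y": 0, "z": 0.05, "rx": 0, "ry": 0, "rz": 0}
    - {"x": 0, "y": 0, "z": 0, "rx": 0, "ry": 0, "rz": 0}

```text
clock: 44.4
tool_pos: [0.5074, 0.2703, 0.0192]
orientation: [-180.0, -0.0, -11.0]
force: [-0.6, -0.2, -0.3]
opening: 0.0239
gripper_force: 30.0
```

>>> play_rows:
  motion:
    - {"x": 0, "y": 0, "z": 0.05, "rx": 0, "ry": 0, "rz": 0}
    - {"x": 0, "y": 0, "z": 0, "rx": 0, "ry": 0, "rz": 0}

```text
clock: 44.65
tool_pos: [0.5073, 0.2702, 0.018]
orientation: [-180.0, -0.0, -11.0]
force: [-0.4, 0.7, -0.7]
opening: 0.0236
gripper_force: 30.0
```

>>> play_rows:
  motion:
    - {"x": 0, "y": 0, "z": 0.06, "rx": 0, "ry": 0, "rz": 0}
    - {"x": 0, "y": 0, "z": 0, "rx": 0, "ry": 0, "rz": 0}

```text
clock: 44.9
tool_pos: [0.5074, 0.2703, 0.0171]
orientation: [-180.0, -0.0, -11.0]
force: [-3.0, -0.0, 6.0]
opening: 0.0236
gripper_force: 30.0
```

>>> play_rows:
  motion:
    - {"x": 0, "y": 0, "z": -0.02, "rx": 0, "ry": 0, "rz": 0}
    - {"x": 0, "y": 0, "z": 0, "rx": 0, "ry": 0, "rz": 0}
    - {"x": 0, "y": 0, "z": 0, "rx": 0, "ry": 0, "rz": 0}
    - {"x": 0, "y": 0, "z": 0, "rx": 0, "ry": 0, "rz": 0}
  fingers: -0.05

```text
clock: 45.4
tool_pos: [0.5072, 0.2702, 0.0167]
orientation: [180.0, 0.0, -11.0]
force: [0.4, 0.1, 0.3]
opening: 0.0413
gripper_force: 0.0
```

>>> play_rows:
  motion:
    - {"x": 0, "y": 0, "z": -0.6, "rx": 0, "ry": 0, "rz": 0}
    - {"x": 0, "y": 0, "z": -1, "rx": 0, "ry": 0, "rz": 0}
    - {"x": 0, "y": 0, "z": -1, "rx": 0, "ry": 0, "rz": 0}
    - {"x": 0, "y": 0, "z": -1, "rx": 0, "ry": 0, "rz": 0}
    - {"x": 0, "y": 0, "z": -1, "rx": 0, "ry": 0, "rz": 0}
    - {"x": 0, "y": 0, "z": -1, "rx": 0, "ry": 0, "rz": 0}
    - {"x": 0, "y": 1, "z": 0, "rx": 0, "ry": 0, "rz": 0}
    - {"x": 0, "y": 1, "z": 0, "rx": 0, "ry": 0, "rz": 0}
    - {"x": 0, "y": 1, "z": 0, "rx": 0, "ry": 0, "rz": 0}
    - {"x": 0, "y": 1, "z": 0, "rx": 0, "ry": 0, "rz": 0}
    - {"x": 0, "y": 1, "z": 0, "rx": 0, "ry": 0, "rz": 0}
    - {"x": 0, "y": 1, "z": 0, "rx": 0, "ry": 0, "rz": 0}
    - {"x": 0, "y": 1, "z": 0, "rx": 0, "ry": 0, "rz": 0}
    - {"x": 0, "y": 1, "z": 0, "rx": 0, "ry": 0, "rz": 0}
    - {"x": 0, "y": 1, "z": 0, "rx": 0, "ry": 0, "rz": 0}
    - {"x": 0, "y": 1, "z": 0, "rx": 0, "ry": 0, "rz": 0}
    - {"x": 0, "y": 0, "z": 0, "rx": 0, "ry": 0, "rz": 0}

```text
clock: 47.52
tool_pos: [0.4587, 0.023, 0.1568]
orientation: [180.0, 0.0, -11.2]
force: [0.1, 0.7, -0.2]
opening: 0.0415
gripper_force: 0.0
```

```bash
python3 - <<'E'
from plant import cams;import cv2
im=cams.snapshot('top');cv2.imwrite('pics/top5.png',im);cv2.imwrite('pics/scene5.png',cams.snapshot('scene'))
f=lambda a:cv2.resize(a,None,fx=3,fy=3,interpolation=cv2.INTER_CUBIC)
cv2.imwrite('pics/trays5.png',cv2.hconcat([f(im[155:315,108:238]),f(im[155:315,402:532])]))
E
```

```text
(no output)
```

View pics/trays5.png

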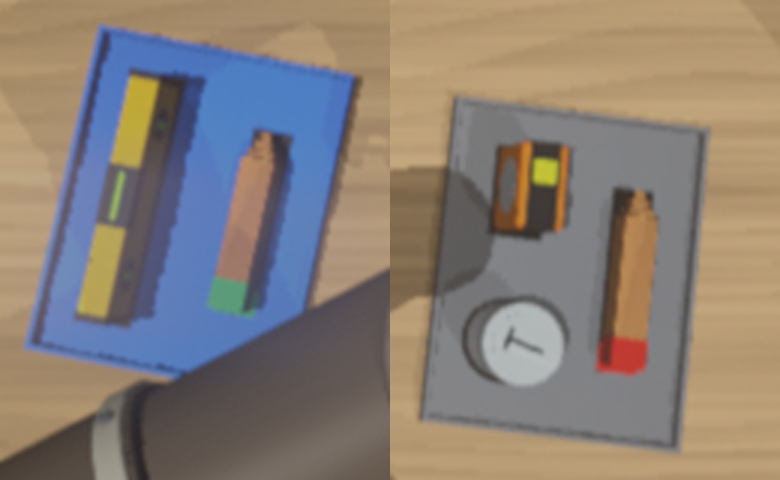

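View pics/scene5.png

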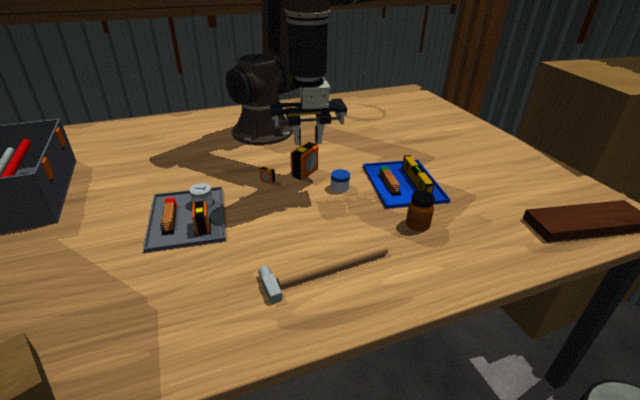

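The trays crop shows the level at (118,197), the green peg at (245,222), the tape top at (547,189), the tin top at (523,342) and the red peg at (630,280), all on their silhouettes. The scene view shows everything upright and the bystanders in place. One check of the numbers before handing in.

```bash
python3 - <<'E'
from h import *
from plant import cams
cal=cams.get_calibration("top")
def W(pts,x0,z):
    p=np.array(pts,float); p[:,0]-=390*(x0==402); return cast(cal,p/3+[x0,155],z)*1000
def T(w,c,yaw):
    a=np.radians(yaw);d=w-np.array(c);return (d@np.array([[np.cos(a),-np.sin(a)],[np.sin(a),np.cos(a)]])).round(1)
g=((472,-321.5),-7.1);b=((516.3,314),-11.1)
print("tin",T(W([[523,342]],402,.052),*g)); print("tape",T(W([[547,189]],402,.064),*g))
print("level",T(W([[118,197]],108,.048),*b))
print("pegR tip,base",T(W([[638,192],[622,357]],402,.02),*g),"pegG",T(W([[264,131],[236,298]],108,.02),*b))
E
```

```text
tin [[-53.5  38.4]]
tape [[54.3 36.1]]
level [[ 0.5 38.4]]
pegR tip,base [[ 64.4 -44.2]
 [-56.3 -44. ]] pegG [[ 66.7 -43.5]
 [-54.7 -50. ]]
```

```bash
python3 -c "
from plant import workorder
print(workorder.close_job())"
```

```text
the job is handed in; nothing more can be done
None
```

Both kits are made up and the job is handed in; my last measurements put every item within about 5 mm of its silhouette's centre, and the bystanders look unmoved, though no verdict was returned.

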